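Load and start the engraving shuttle

TASK

Get the engraver ready and start it: lay the wooden ring clamp that was left on the shuttle in the tool tray, draw the shuttle fully back to its loading stop, then put every brass blank on the bench into a pocket of its own shape and press each one down until it sits level and flush with the shuttle's top. Once all are flush, slide the shuttle under the bridge to its far stop and only then press the start button right down. Leave the pots and tools on the bench alone; if something gets knocked out of place, put it right before you finish.

Things in the scene. Friction and masses are not known exactly. Their poses are not given: they have to be found in the camera images.
- jig: engraving jig fixed on the bench: steel bed 180 (x) by 300 (y) mm with side rails 26 mm high, crossed by a grey bridge. Origin on the bench in the middle of the loading station; x across the bed (away from the robot), y along the rails towards the bridge, z up. Place and yaw vary
- bridge (a point): middle of the underside of the jig's bridge, 33.5 mm above the bench, axes as the jig's. The bridge is 230 (x) by 50 (y) mm, 41 thick, with an engraving head on it up to 144 mm above the bench. A control box 60 by 70 mm, 35 high, with the start button on it, stands at the bridge's end near the robot (jig -x)
- shuttle (a joint): aluminium shuttle plate 148 (x) by 166 (y) mm with four pockets, sliding along the jig's +y: 0 = drawn back to the loading stop, 0.125 m = far stop, half under the bridge. Stays where left; about 3 N moves it. Its top is 31 mm above the bench, 2.5 mm below the bridge, so a blank standing proud jams. Square pockets are nearer the handle, oblong ones nearer the bridge
- handle (a point): middle of the shuttle's upright black handle block, 40 (jig x) by 18 (jig y) mm, which stands 36 mm above the shuttle's top face at its end away from the bridge; this point is 52 mm above the bench, 15 mm below the block's top. It is 90 mm behind (jig -y) the shuttle's middle
- square_nest_a (a point): pocket in the shuttle's top, 46 x 46 mm, 8 deep, for one square blank (2 mm play each side). This point: its centre, level with the shuttle's top; axes as the jig's. Its floor is a black friction pad that starts raised, so a blank merely laid in stands 4 mm proud; about 5 N presses it home (blank flush, its middle 4 mm below this point), where it stays
- square_nest_b (a point): pocket in the shuttle's top, 46 x 46 mm, 8 deep, for one square blank (2 mm play each side). This point: its centre, level with the shuttle's top; axes as the jig's. Its floor is a black friction pad that starts raised, so a blank merely laid in stands 4 mm proud; about 5 N presses it home (blank flush, its middle 4 mm below this point), where it stays
- oblong_nest_a (a point): pocket in the shuttle's top, 60 (x) x 38 (y) mm, 8 deep, for one oblong blank (2 mm play each side). This point: its centre, level with the shuttle's top; axes as the jig's. Its floor is a black friction pad that starts raised, so a blank merely laid in stands 4 mm proud; about 5 N presses it home (blank flush, its middle 4 mm below this point), where it stays
- oblong_nest_b (a point): pocket in the shuttle's top, 60 (x) x 38 (y) mm, 8 deep, for one oblong blank (2 mm play each side). This point: its centre, level with the shuttle's top; axes as the jig's. Its floor is a black friction pad that starts raised, so a blank merely laid in stands 4 mm proud; about 5 N presses it home (blank flush, its middle 4 mm below this point), where it stays
- square1: flat brass plate, 42 x 42 mm, 8 thick, about 0.12 kg; origin at its middle, z normal to the plate. Lies loose on the bench to the robot's right; either face may be up. Absent (None) in some starts
- square2: flat brass plate, 42 x 42 mm, 8 thick, about 0.12 kg; origin at its middle, z normal to the plate. Lies loose on the bench to the robot's right; either face may be up. Absent (None) in some starts
- oblong1: flat brass plate, 56 (x) x 34 (y) mm, 8 thick, about 0.12 kg; origin at its middle, z normal to the plate. Lies loose on the bench to the robot's right; either face may be up. Absent (None) in some starts
- oblong2: flat brass plate, 56 (x) x 34 (y) mm, 8 thick, about 0.12 kg; origin at its middle, z normal to the plate. Lies loose on the bench to the robot's right; either face may be up. Absent (None) in some starts
- clamp: wooden jeweller's ring clamp, a bar 125 (x) by 28 (y) by 24 (z) mm, 0.07 kg, with a steel band; origin at its middle. Lies across the shuttle's top face at the start
- tray: open wooden tool tray fixed to the bench on the robot's left, 200 (x) by 130 (y) mm outside, 22 high, walls 6 and floor about 6 mm thick; origin under its centre, on the bench
- start (a joint): start button, black, 24 mm across, pressed straight down: 0 = up, 0.005 m = fully down; a spring needing 4 N when fully down; it springs back
- start_top (a point): middle of the start button's top face
- pot1: small round pot with a white lid, 41 mm across, 22 high, among the blanks; leave it. Origin under its centre
- pot2: another such pot, among the blanks; leave it. Origin under its centre
- hammer: hammer lying at the back; leave it
- brush: brush lying at the back; leave it
- sanding_stick: flat sanding stick lying at the back right; leave it
- collet_ring: steel ring 48 mm across lying at the back left; leave it
There are look-alikes about, which are no part of the job. What is shaped like the square2 but purple or turquoise is not meant.

How it is judged:
By the outcome, as a careful person would: the job done as asked, in the order asked, and still so for the second after the job is handed in, with the robot touching nothing.
Of square1, square2, oblong1, oblong2 only 2 to 4 are there at a start; the rules pass over those that are not, and their reading is None.
At some moment in a run one of square1, square2, oblong1, oblong2 may be knocked a few centimetres aside while the robot is not near it.
Once in a run the grip may slacken for a moment while it holds something.
It also fails if it takes over 210 s, if anything falls off the work surface, if the arm or the gripper's body presses on something with over 40 N, if the wrist force passes 120 N, or if a joint passes its speed limit or range.

ROBOT

A 6-joint arm with a two-finger parallel gripper is mounted at the origin on the work surface. World frame = base frame: x ahead of the robot, y to its left, z up, the work surface at z = 0. Lengths are in m, angles in degrees, forces in N, time in s.
With the tool pointing down it reaches from about 0.325 to 0.75 m from the base axis. Payload 7.6 kg.
Tool frame: the origin (TCP) lies on the mounting face of the last link; the fingertips stand 173 mm ahead of it and the grasp point (between the pads) lies 155 mm ahead of it; z points along the fingers, y is the line along which they close (so a half turn about z gives the same grasp; the last joint's range is limited). The gripper opens to 85 mm and grips with 20 to 120 N. Pads are 22 mm wide; open, the fingers measure 114 mm over their backs; the gripper's body (76 mm by 85 mm) begins 54 mm behind the grasp point. The pads swing forward as they close: fully open they stand 13 mm farther back than shut.
Start: joints at [63.295, 2.991, 80.254, -0, 96.75, -4.028], TCP at [0.202, 0.484, 0.405] pointing down, gripper open.
Joint ranges: [-166.34, 166.34], [-52.06, 124.39], [6.96, 135.62], [-60.46, 240.46], [14.63, 156.25], [-167.68, 167.68]. Speed limits (degrees/s): [147.25, 147.25, 172.46, 180, 180, 180].

INTERFACE

Orientations are given as a 3x3 rotation matrix whose columns are the frame's x, y, z axes.
In Python, from plant import observe, read_camera, finish_job gives the robot as it stands.
- The arm moves only by the shell command python3 -m crank 'ROWS'. ROWS is JSON, a list of rows, each a list of 3 entries, a list of its own where there are three numbers: the shift along the tool's x, y, z normalised to -1 to 1, where 1 is 50 cm, then the turn, a rotation vector about the tool's x, y, z normalised to -1 to 1, where 1 is 45 degrees, then the opening, from -1 (shut) to 1 (fully open), so that 0 is half open. In form: [[[tx, ty, tz], [ax, ay, az], claw], ...]. A call has 1 to 12 rows; each row is the pose to reach, as a shift and turn from the pose commanded when the call began, along the tool's axes at that moment; what a row does not reach only later rows make up. A row lasts 1/12 s, in which the tool goes at most 41.7 mm and 7.16 degrees, less where a joint would pass 70% of its speed; a pose out of reach is approached as far as the arm can. A call with a number of a shift or a turn outside -1 to 1 is refused whole. A call with a gripper value outside its range is refused whole. The fingers move at their own pace and stop on an object; the grip force is fixed at half the most. Time passes only in rows, so rows that repeat a pose let the fingers close. It gives the time, the measured TCP pose, the force, the opening and the grip force at its end, in the units of the state.
- observe(): the state, without advancing time (a new reading comes with each control period).
- read_camera(name): name is "scene" or "top"; returns a dict with "pixels" (420x560x3 uint8, red, green, blue), "fx", "fy", "cx", "cy" (pixels), "k1" (the pictures are not rectified: a ray, as slopes to the right and down, at radius r is drawn at 1 + k1 r^2 times it, then the intrinsics apply), "extrinsics" (4x4, takes a point from world to camera coordinates). Camera axes: x right, y down, z forward; pixel columns grow to the right and rows downward; lengths in m; the calibration is good to about 2 mm. A picture is of the moment at which its call begins. There is no depth.
- finish_job(): hands the job in; it is judged then, once.
The state is a dict: "t": time; "joints": joint angles; "qd": joint speeds; "tau": joint torques, N m; "ee_pos": TCP position; "eef_rot": TCP orientation; "contact_force": force on the tool from outside, world axes, zero at the start; "moment": the same for the moment, N m; "finger_gap": opening from 0.0 (shut) to 1.0 (fully open); "grip_force": force on a finger pad.
Only numpy, scipy, OpenCV 4.12 (cv2) and the standard library are available. Lean on these libraries where they do the work, as an engineer would, in place of code of your own. Each camera call takes 0.05 s, during which the arm holds its last target. There are 200 camera calls.

## Working session

There is one attempt and no reset: what is moved stays moved. The work goes in short steps, Python scripts to look and compute and a shell command to move; the robot and the scene stay as the last step left them, time stands still between calls to the robot, and variables do not carry over. Pictures are saved under pics/ and viewed, at most 14 in all, crops included, and the job is handed in when it is done.

```bash
ls; mkdir -p pics; cat > h.py <<'E'
import numpy as np, cv2
from plant import observe, read_camera
def snap(n,save=None):
    c=read_camera(n)
    if save: cv2.imwrite('pics/'+save,cv2.cvtColor(c['pixels'],cv2.COLOR_RGB2BGR))
    return c
def KD(c):
    return np.array([[c['fx'],0,c['cx']],[0,c['fy'],c['cy']],[0,0,1.]]),np.array([c['k1'],0,0,0,0.])
def ray(c,uv):
    K,D=KD(c)
    uv=np.array(uv,float).reshape(-1,1,2)
    n=cv2.undistortPoints(uv,K,D,)[:,0]
    E=np.array(c['extrinsics']);R,t=E[:3,:3],E[:3,3]
    return -R.T@t,(np.c_[n,np.ones(len(n))])@R
def onz(c,uv,z):
    o,d=ray(c,uv); return o+d*((z-o[2])/d[:,2])[:,None]
def proj(c,P):
    K,D=KD(c);E=np.array(c['extrinsics'])
    return cv2.projectPoints(np.array(P,float).reshape(-1,1,3),cv2.Rodrigues(E[:3,:3])[0],E[:3,3],K,D)[0][:,0]
E
python3 - <<'E'
from h import *
for n in('top','scene'):
    c=snap(n,n+'0.png'); E=np.array(c['extrinsics']); print(n,c['fx'],c['fy'],c['cx'],c['cy'],c['k1'],(-E[:3,:3].T@E[:3,3]).round(3),E[:3,:3].round(2).tolist())
s=observe(); print(s)
E
```

```text
pics
top 465.105963986386 465.105963986386 281.15170025780094 197.05595604189048 -0.05938633826590653 [ 0.365 -0.003  1.158] [[-0.03, -1.0, -0.01], [-0.99, 0.03, -0.15], [0.15, 0.0, -0.99]]
scene 423.96580082796106 423.96580082796106 278.3522595359532 217.26802353560285 -0.10392742835670647 [1.156 0.136 1.094] [[-0.17, 0.99, -0.01], [0.85, 0.14, -0.51], [-0.5, -0.1, -0.86]]
{'t': 0.1, 'joints': array([ 6.32949858e+01,  3.02498707e+00,  8.03072148e+01,  6.01618010e-05,
        9.67504443e+01, -4.02830894e+00]), 'qd': array([ 0.00508038, -0.03252311, -0.07654909,  0.09461641, -0.04288232,
       -0.03289949]), 'tau': array([ 1.17376494e-03, -3.82582641e+01, -3.60984743e+01, -7.25964355e-05,
        4.78098824e-03,  1.46213188e-05]), 'ee_pos': array([0.20237562, 0.48440166, 0.40394378]), 'eef_rot': array([[-9.22694925e-01,  3.85530354e-01, -6.49163121e-04],
       [ 3.85530887e-01,  9.22694032e-01, -1.28811553e-03],
       [ 1.02371300e-04, -1.43881010e-03, -9.99998960e-01]]), 'contact_force': array([ 0.83595636, -0.14948671, -0.24165484]), 'moment': array([ 0.02027381, -0.01601297, -0.02690716]), 'grip_force': 0.0, 'finger_gap': 0.9975229708512162}
```

View pics/top0.png

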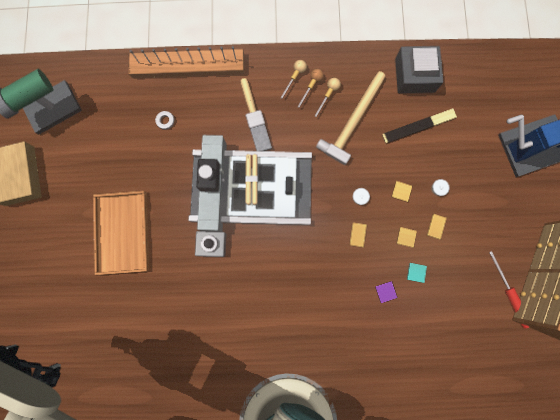

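View pics/scene0.png

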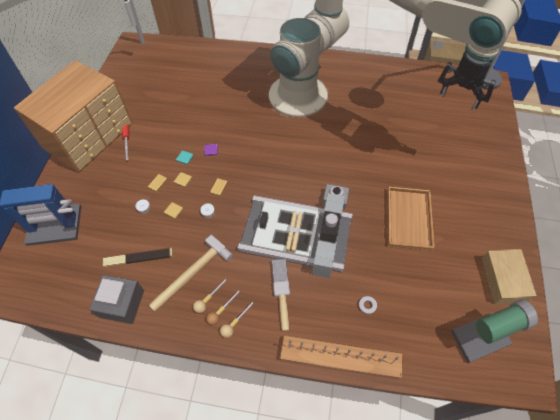

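Top view: jig at around (250,187), bridge (210,185), button (209,243), handle (290,186), clamp (252,180), tray (120,233). The brass candidates are (402,191), (407,237), (358,235) and (437,226). Purple (386,292) and turquoise (417,273) are look-alikes. I'll measure and check in an enlarged crop.

```bash
cat >> h.py <<'E'
def blanks(c,z=.008,show=True):
    hsv=cv2.cvtColor(c['pixels'],cv2.COLOR_RGB2HSV)
    m=cv2.inRange(hsv,(16,110,130),(30,255,255))
    out=[]
    for k in cv2.findContours(m,cv2.RETR_EXTERNAL,cv2.CHAIN_APPROX_NONE)[0]:
        if cv2.contourArea(k)<60: continue
        px=k[:,0].mean(0)
        P=onz(c,k[:,0],z)[:,:2]
        r=cv2.minAreaRect((P*1000).astype(np.float32))
        w,h=r[1]; a=r[2] # direction of w side (deg in world)
        if w<h: w,h,a=h,w,a+90
        out.append((px.round(),np.round(r[0],1),round(w,1),round(h,1),round((a+90)%180-90,1)))
    return out
E
python3 - <<'E'
from h import *
for n in('top','scene'):
    c=snap(n); print(n)
    for b in blanks(c): print(*b)
    p=c['pixels'][:,:,::-1]
    if n=='top':
        a=cv2.resize(p[125:265,180:320],None,fx=5,fy=5,interpolation=cv2.INTER_CUBIC)[:590]
        cv2.imwrite('pics/c_jig.png',a[:, :])
        cv2.imwrite('pics/c_bl.png',cv2.resize(p[170:310,335:465],None,fx=4,fy=4,interpolation=cv2.INTER_CUBIC))
    else: cv2.imwrite('pics/c_jigs.png',cv2.resize(p[170:285,225:445],None,fx=3.6,fy=3.6,interpolation=cv2.INTER_CUBIC))
E
```

```text
top
[406. 237.] [ 435.8 -306. ] 43.6 42.2 -15.2
[358. 234.] [ 445.2 -185.8] 58.0 35.6 -10.9
[436. 226.] [ 460.1 -383.1] 57.7 36.2 -20.1
[402. 191.] [ 551.3 -301.9] 44.1 43.3 -20.1
scene
[173. 210.] [ 553.3 -303.4] 47.2 45.1 71.4
[218. 186.] [ 447.2 -187.3] 60.2 37.4 -11.9
[157. 182.] [ 463.  -384.6] 57.4 38.2 -20.0
[182. 179.] [ 438.2 -307.7] 46.1 44.7 73.9
```

View pics/c_jig.png

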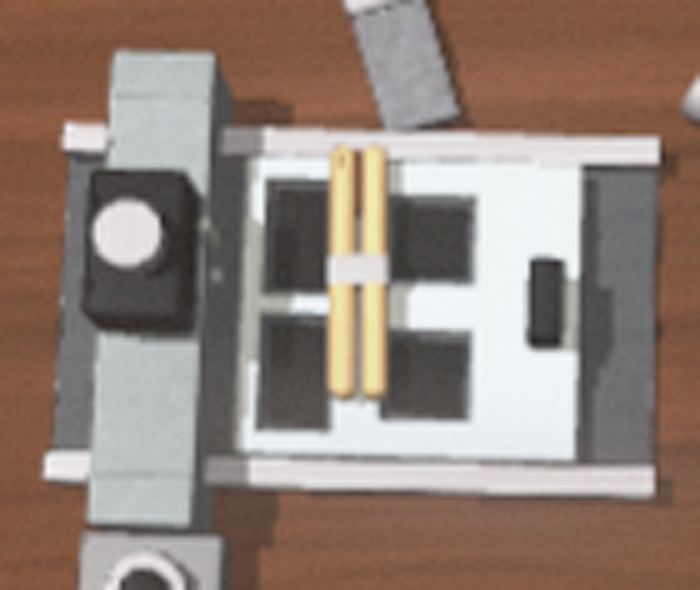

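View pics/c_bl.png

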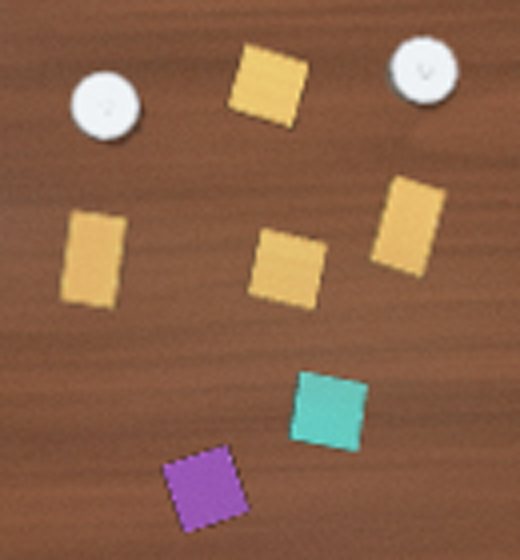

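View pics/c_jigs.png

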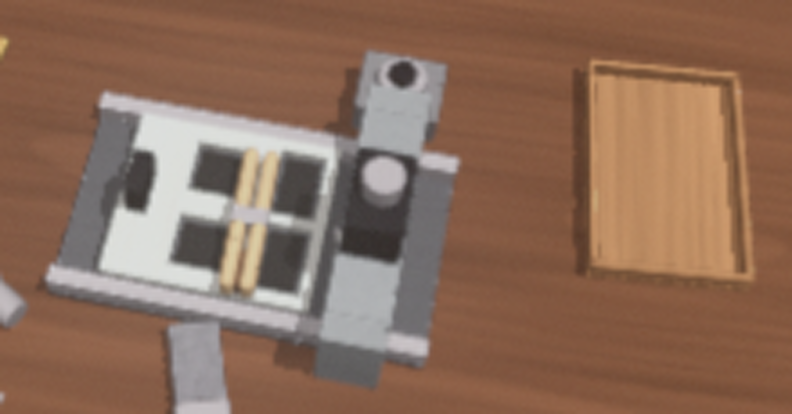

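Crops: the four brass plates are squares at (402,191) and (407,237) and oblongs at (358,235) and (437,226); the look-alikes are coloured. The shuttle stands part way along its travel, with the clamp across it. Now I'll measure the jig, tray and button.

```bash
python3 - <<'E'
from h import *
T=snap('top');S=snap('scene')
t=lambda L:[(180+(u+.5)/5-.5,125+(v+.5)/5-.5) for u,v in L]
s=lambda L:[(225+(u+.5)/3.6-.5,170+(v+.5)/3.6-.5) for u,v in L]
def show(n,P): print(n,(P[:,:2]*1000).round(1).tolist())
show('rail top',onz(T,t([(62,125),(660,137),(655,497),(45,480)]),.026))
show('rail sc ',onz(S,s([(428,357),(47,290),(103,94),(458,173),]),.026))
show('clamp top LRends(far,near),mid',onz(T,t([(358,148),(357,396),(358,269)]),.055))
show('clamp sc far,near,mid',onz(S,s([(233,290),(262,153),(247,214)]),.055))
show('handle top mid T',onz(T,t([(546,303)]),.067))
show('handle top mid S',onz(S,s([(137,172)]),.067))
show('shuttle right/left edge',onz(T,t([(583,165),(577,460),(252,158),(240,450)]),.031))
show('nest T  sqfar,sqnear corners R',onz(T,t([(476,197),(474,284),(471,333),(468,420),(265,181),(257,430)]),.031))
show('nest S ',onz(S,s([(197,145),(192,188),(180,216),(171,263)]),.031))
show('btn S',onz(S,s([(402,74)]),.042)); show('btn T',onz(T,[(209,243.5)],.042))
show('tray S',onz(S,s([(590,61),(739,73),(753,280),(588,275)]),.022))
for n,c in(('T',T),('S',S)):
    g=c['pixels'].astype(int).sum(2)
    # white shuttle mask
    m=((c['pixels'].min(2)>205)).astype(np.uint8)
    k=max(cv2.findContours(m,cv2.RETR_EXTERNAL,cv2.CHAIN_APPROX_NONE)[0],key=cv2.contourArea)
    r=cv2.minAreaRect((onz(c,k[:,0],.031)[:,:2]*1000).astype(np.float32)); print(n,'white',np.round(r[0],1),np.round(r[1],1),r[2])
    hsv=cv2.cvtColor(c['pixels'],cv2.COLOR_RGB2HSV)
    m=cv2.inRange(hsv,(5,60,150),(18,255,255)); m=cv2.morphologyEx(m,cv2.MORPH_CLOSE,np.ones((5,5)))
    for k in cv2.findContours(m,cv2.RETR_EXTERNAL,cv2.CHAIN_APPROX_NONE)[0]:
        if cv2.contourArea(k)>1500:
            r=cv2.minAreaRect((onz(c,k[:,0],.022)[:,:2]*1000).astype(np.float32)); print(n,'tray?',k[:,0].mean(0),np.round(r[0],1),np.round(r[1],1),round(r[2],1))
E
```

```text
rail top [[668.3, 221.9], [653.2, -78.1], [472.7, -69.0], [489.2, 229.7]]
rail sc  [[670.5, 221.7], [662.2, -76.1], [476.2, -69.1], [504.9, 230.7]]
clamp top LRends(far,near),mid [[644.5, 71.1], [522.4, 73.7], [584.4, 72.1]]
clamp sc far,near,mid [[652.6, 68.6], [529.4, 72.5], [586.0, 69.1]]
handle top mid T [[563.0, -18.0]]
handle top mid S [[569.5, -20.5]]
shuttle right/left edge [[638.7, -39.0], [491.4, -31.3], [647.1, 125.7], [500.8, 133.0]]
nest T  sqfar,sqnear corners R [[623.9, 14.6], [580.0, 16.7], [555.6, 18.7], [512.5, 21.3], [635.1, 119.3], [510.4, 124.6]]
nest S  [[515.9, 17.6], [556.5, 20.4], [583.3, 15.3], [625.7, 15.6]]
btn S [[426.7, 175.5]]
btn T [[430.9, 177.1]]
tray S [[373.0, 334.2], [364.1, 462.1], [562.5, 470.9], [578.9, 340.3]]
T white [1016.3  255. ] [164.6 134. ] 89.5076675415039
T tray? [119.05791506 232.57528958] [466.3 404.2] [199.9 130.7] 3.1
T tray? [185.20469799  59.1409396 ] [916.  242.5] [ 72.4 299. ] 0.2
S white [1145.  -511.9] [139.3 159.2] 0.47272735834121704
S tray? [328.92622951 346.6010929 ] [894.9 211.5] [363.  149.5] 71.5
S tray? [511.81761006 273.13207547] [606.8 693.2] [145.7 103.6] 11.4
S tray? [410.49494949 217.1969697 ] [466.9 403.4] [201.2 129.8] 2.5
S tray? [ 85.36459909 117.96822995] [ 184.7 -779.7] [467.7 330.9] 59.5
```

```bash
cat >> h.py <<'E'
def mv(x,y,z,yaw,keep=None):
    """mm / deg target of TCP (tool down, tool y axis heading yaw) -> shift & turn entries"""
    s=observe(); R=np.array(s['eef_rot']); p=np.array(s['ee_pos'])
    c,n=np.cos(np.radians(yaw)),np.sin(np.radians(yaw))
    Rt=np.array([[-n,c,0],[c,n,0],[0,0,-1.]])
    d=R.T@(np.array([x,y,z])/1000-p); w=cv2.Rodrigues(R.T@Rt)[0][:,0]
    print('shift',(d/.5).round(4).tolist(),'turn',(np.degrees(w)/45).round(4).tolist())
def st():
    s=observe();R=s['eef_rot'];print('t',round(s['t'],2),'p',(s['ee_pos']*1000).round(1),'yaw',round(np.degrees(np.arctan2(R[1,1],R[0,1])),2),'F',s['contact_force'].round(1),'gap',round(s['finger_gap']*85,1),'grip',round(s['grip_force'],1),'J',s['joints'].round(0))
E
python3 -c "
from h import *
mv(585.5,72,405,88.5)"
```

```text
shift [-1.025, -0.4657, -0.001] turn [-0.0005, -0.0002, -0.4706]
```

```bash
python3 -m crank '[[[-0.88,-0.40,0],[0,0,-0.47],0.3],[[-0.88,-0.40,0],[0,0,-0.47],0.3],[[-0.88,-0.40,0],[0,0,-0.47],0.3],[[-0.88,-0.40,0],[0,0,-0.47],0.3],[[-0.88,-0.40,0],[0,0,-0.47],0.3],[[-0.88,-0.40,0],[0,0,-0.47],0.3],[[-0.88,-0.40,0],[0,0,-0.47],0.3],[[-0.88,-0.40,0],[0,0,-0.47],0.3],[[-0.88,-0.40,0],[0,0,-0.47],0.3],[[-0.88,-0.40,0],[0,0,-0.47],0.3],[[-0.88,-0.40,0],[0,0,-0.47],0.3],[[-0.88,-0.40,0],[0,0,-0.47],0.3]]'
python3 -c "
from h import *
st();mv(585.5,72,260,88.5)"
```

```text
t: 1.3
ee_pos: [0.5325, 0.1281, 0.4047]
eef_rot: [[-1.0, 0.027, 0.0], [0.027, 1.0, 0.0], [-0.0, 0.0, -1.0]]
contact_force: [0.5, -0.1, -0.3]
finger_gap: 0.648
grip_force: 0.0
t 1.3 p [532.5 128.1 404.7] yaw 88.43 F [ 0.5 -0.1 -0.3] gap 55.1 grip 0.0 J [ 10.   7.  76.  -0.  97. -79.]
shift [-0.109, -0.1092, 0.2894] turn [0.0, 0.0004, -0.0015]
```

```bash
python3 -m crank '[[[-0.109,-0.109,0],[0,0,0],0.3],[[-0.109,-0.109,0],[0,0,0],0.3],[[-0.109,-0.109,0.08],[0,0,0],0.3],[[-0.109,-0.109,0.16],[0,0,0],0.3],[[-0.109,-0.109,0.24],[0,0,0],0.3],[[-0.109,-0.109,0.31],[0,0,0],0.3],[[-0.109,-0.109,0.36],[0,0,0],0.3],[[-0.109,-0.109,0.38],[0,0,0],0.3],[[-0.109,-0.109,0.397],[0,0,0],0.3],[[-0.109,-0.109,0.397],[0,0,0],0.3],[[-0.109,-0.109,0.397],[0,0,0],-1],[[-0.109,-0.109,0.397],[0,0,0],-1]]'
python3 -m crank '[[[0,0,0],[0,0,0],-1],[[0,0,0],[0,0,0],-1],[[0,0,0],[0,0,0],-1],[[0,0,0],[0,0,0],-1],[[0,0,0],[0,0,0],-1],[[0,0,-0.05],[0,0,0],-1],[[0,0,-0.1],[0,0,0],-1],[[0,0,-0.16],[0,0,0],-1],[[0,0,-0.24],[0,0,0],-1],[[0,0,-0.3],[0,0,0],-1],[[0,0,-0.3],[0,0,0],-1],[[0,0,-0.3],[0,0,0],-1]]'
python3 -c "
from h import *
st();mv(466.5,404,356,88.5)
snap('top','lift.png')"
```

```text
t: 2.3
ee_pos: [0.585, 0.0744, 0.2085]
eef_rot: [[-1.0, 0.027, 0.004], [0.027, 1.0, 0.0], [-0.004, 0.0, -1.0]]
contact_force: [0.4, -1.2, 0.1]
finger_gap: 0.377
grip_force: 0.0
t: 3.3
ee_pos: [0.5844, 0.0743, 0.3594]
eef_rot: [[-1.0, 0.027, 0.006], [0.027, 1.0, 0.0], [-0.006, 0.001, -1.0]]
contact_force: [-0.8, 0.0, -1.7]
finger_gap: 0.314
grip_force: 59.2
t 3.3 p [584.4  74.3 359.4] yaw 88.47 F [-0.8  0.  -1.7] gap 26.7 grip 59.2 J [  4.  14.  73.   0.  92. -85.]
shift [0.2533, 0.6528, 0.0057] turn [0.0008, 0.0074, -0.0007]
```

View pics/lift.png

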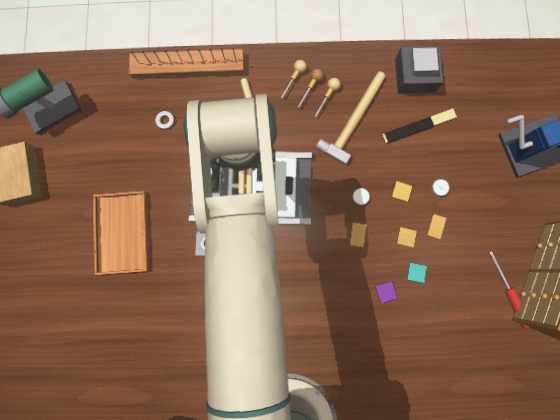

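```bash
python3 -m crank '[[[0.253,0.653,0],[0,0,0],-1],[[0.253,0.653,0],[0,0,0],-1],[[0.253,0.653,0],[0,0,0],-1],[[0.253,0.653,0],[0,0,0],-1],[[0.253,0.653,0],[0,0,0],-1],[[0.253,0.653,0],[0,0,0],-1],[[0.253,0.653,0],[0,0,0],-1],[[0.253,0.653,0],[0,0,0],-1],[[0.253,0.653,0],[0,0,0],-1],[[0.253,0.653,0],[0,0,0],-1],[[0.253,0.653,0.08],[0,0,0],-1],[[0.253,0.653,0.16],[0,0,0],-1]]'
python3 -c "
from h import *
st();mv(466.5,404,187,88.5)"
```

```text
t: 4.35
ee_pos: [0.4668, 0.4041, 0.2766]
eef_rot: [[-1.0, 0.026, 0.004], [0.026, 1.0, 0.002], [-0.004, 0.002, -1.0]]
contact_force: [0.3, 0.4, -1.7]
finger_gap: 0.313
grip_force: 59.3
t 4.35 p [466.8 404.1 276.6] yaw 88.5 F [ 0.3  0.4 -1.7] gap 26.6 grip 59.3 J [ 37.  22.  73.  -0.  85. -51.]
shift [0.0012, -0.0006, 0.1792] turn [0.0032, 0.0047, -0.0]
```

```bash
python3 -m crank '[[[0,0,0.05],[0,0,0],-1],[[0,0,0.10],[0,0,0],-1],[[0,0,0.14],[0,0,0],-1],[[0,0,0.165],[0,0,0],-1],[[0,0,0.18],[0,0,0],-1],[[0,0,0.181],[0,0,0],-1],[[0,0,0.181],[0,0,0],0],[[0,0,0.181],[0,0,0],0],[[0,0,0.181],[0,0,0],0],[[0,0,0.16],[0,0,0],0],[[0,0,0.08],[0,0,0],0],[[0,0,0],[0,0,0],0]]'
python3 -m crank '[[[0,0,-0.08],[0,0,0],0],[[0,0,-0.16],[0,0,0],0],[[0,0,-0.16],[0,0,0],0]]'
python3 -c "
from h import *
st();mv(565.5,-19,356,87)"
```

```text
t: 5.35
ee_pos: [0.4661, 0.4037, 0.2761]
eef_rot: [[-1.0, 0.027, -0.003], [0.027, 1.0, -0.003], [0.003, -0.003, -1.0]]
contact_force: [1.3, 0.8, 0.5]
finger_gap: 0.497
grip_force: 0.0
t: 5.6
ee_pos: [0.4667, 0.4043, 0.3685]
eef_rot: [[-1.0, 0.026, 0.014], [0.027, 1.0, 0.011], [-0.014, 0.011, -1.0]]
contact_force: [0.7, 1.0, 1.8]
finger_gap: 0.504
grip_force: 0.0
t 5.6 p [466.7 404.3 368.5] yaw 88.48 F [0.7 1.  1.8] gap 42.9 grip 0.0 J [ 37.  18.  67.   0.  94. -51.]
shift [-0.2196, -0.8413, 0.0186] turn [0.0144, 0.0173, 0.0329]
```

```bash
python3 -m crank '[[[-0.22,-0.84,0],[0,0,0.033],0],[[-0.22,-0.84,0],[0,0,0.033],0],[[-0.22,-0.84,0],[0,0,0.033],0],[[-0.22,-0.84,0],[0,0,0.033],0],[[-0.22,-0.84,0],[0,0,0.033],0],[[-0.22,-0.84,0],[0,0,0.033],0],[[-0.22,-0.84,0],[0,0,0.033],0],[[-0.22,-0.84,0],[0,0,0.033],0],[[-0.22,-0.84,0],[0,0,0.033],0],[[-0.22,-0.84,0],[0,0,0.033],0],[[-0.22,-0.84,0],[0,0,0.033],0],[[-0.22,-0.84,0],[0,0,0.033],0]]'
python3 -c "
from h import *
st();mv(565.5,-19,211,87)
c=snap('top')
cv2.imwrite('pics/tray.png',cv2.resize(c['pixels'][180:285,80:300,::-1],None,fx=3,fy=3))"
```

```text
t: 6.6
ee_pos: [0.5656, -0.0225, 0.357]
eef_rot: [[-0.998, 0.058, 0.001], [0.058, 0.998, -0.001], [-0.001, -0.001, -1.0]]
contact_force: [0.4, 0.2, 0.4]
finger_gap: 0.501
grip_force: 0.0
t 6.6 p [565.6 -22.5 357. ] yaw 86.7 F [0.4 0.2 0.4] gap 42.6 grip 0.0 J [ -6.  11.  77.  -0.  92. -93.]
shift [0.0009, 0.0072, 0.2919] turn [-0.0012, 0.0017, -0.0067]
```

View pics/tray.png

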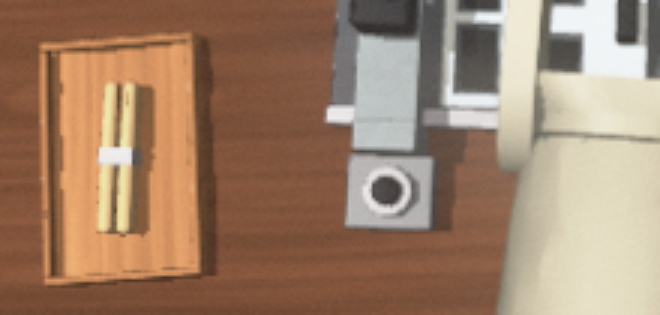

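```bash
python3 -m crank '[[[0,0.005,0.08],[0,0,-0.007],0],[[0,0.005,0.16],[0,0,-0.007],0],[[0,0.005,0.22],[0,0,-0.007],0],[[0,0.005,0.26],[0,0,-0.007],0],[[0,0.005,0.28],[0,0,-0.007],0],[[0,0.005,0.292],[0,0,-0.007],0],[[0,0.005,0.292],[0,0,-0.007],0],[[0,0.005,0.292],[0,0,-0.007],-1],[[0,0.005,0.292],[0,0,-0.007],-1],[[0,0.005,0.292],[0,0,-0.007],-1],[[0,0.005,0.292],[0,0,-0.007],-1],[[0,0.005,0.292],[0,0,-0.007],-1]]'
python3 -c "
from h import *
st()"
python3 -m crank '[[[0,-0.01,0],[0,0,0],-1],[[0,-0.02,0],[0,0,0],-1],[[0,-0.03,0],[0,0,0],-1],[[0,-0.04,0],[0,0,0],-1],[[0,-0.04,0],[0,0,0],-1]]'
python3 -c "
from h import *
st()"
```

```text
t: 7.65
ee_pos: [0.5661, -0.0163, 0.2125]
eef_rot: [[-0.999, 0.048, 0.004], [0.048, 0.999, -0.0], [-0.004, 0.0, -1.0]]
contact_force: [-1.9, 0.4, 6.4]
finger_gap: 0.201
grip_force: 60.1
t 7.65 p [566.1 -16.3 212.5] yaw 87.27 F [-1.9  0.4  6.4] gap 17.0 grip 60.1 J [ -5.  18.  86.   0.  76. -93.]
t: 8.07
ee_pos: [0.565, -0.0368, 0.2125]
eef_rot: [[-0.999, 0.048, 0.003], [0.048, 0.999, -0.0], [-0.003, -0.0, -1.0]]
contact_force: [-3.1, -1.6, 8.2]
finger_gap: 0.2
grip_force: 60.1
t 8.07 p [565.  -36.8 212.5] yaw 87.25 F [-3.1 -1.6  8.2] gap 17.0 grip 60.1 J [ -7.  18.  86.   0.  76. -95.]
```

```bash
python3 -m crank '[[[0,-0.006,0],[0,0,0],-1],[[0,-0.012,0],[0,0,0],-1],[[0,-0.018,0],[0,0,0],-1],[[0,-0.018,0],[0,0,0],-1]]'
python3 -m crank '[[[0,-0.005,0],[0,0,0],-1],[[0,-0.01,0],[0,0,0],-1],[[0,-0.01,0],[0,0,0],-1]]'
python3 -m crank '[[[0,-0.005,0],[0,0,0],-1],[[0,-0.01,0],[0,0,0],-1],[[0,-0.01,0],[0,0,0],-1]]'
python3 -m crank '[[[0,-0.005,0],[0,0,0],-1],[[0,-0.01,0],[0,0,0],-1],[[0,-0.01,0],[0,0,0],-1]]'
```

```text
t: 8.4
ee_pos: [0.5646, -0.0455, 0.2125]
eef_rot: [[-0.999, 0.048, 0.003], [0.048, 0.999, 0.0], [-0.003, 0.0, -1.0]]
contact_force: [-2.5, -0.6, 7.3]
finger_gap: 0.194
grip_force: 60.2
t: 8.65
ee_pos: [0.5643, -0.0504, 0.2125]
eef_rot: [[-0.999, 0.048, 0.003], [0.048, 0.999, 0.0], [-0.003, 0.0, -1.0]]
contact_force: [-3.6, 1.3, 6.3]
finger_gap: 0.204
grip_force: 60.2
t: 8.9
ee_pos: [0.5641, -0.0552, 0.2125]
eef_rot: [[-0.999, 0.048, 0.003], [0.048, 0.999, 0.0], [-0.003, 0.001, -1.0]]
contact_force: [-3.0, 1.4, 8.4]
finger_gap: 0.198
grip_force: 60.3
t: 9.15
ee_pos: [0.564, -0.0567, 0.2125]
eef_rot: [[-0.999, 0.045, 0.003], [0.045, 0.999, 0.009], [-0.003, 0.009, -1.0]]
contact_force: [-2.9, 22.0, 8.9]
finger_gap: 0.197
grip_force: 61.1
```

```bash
python3 -m crank '[[[0,0,0],[0,0,0],0],[[0,0,0],[0,0,0],0],[[0,0,0],[0,0,0],0],[[0,0,0],[0,0,0],0],[[0,0,-0.03],[0,0,0],0],[[0,0,-0.08],[0,0,0],0],[[0,0,-0.16],[0,0,0],0],[[0,0,-0.2],[0,0,0],0],[[0,0,-0.2],[0,0,0],0],[[0,0,-0.2],[0,0,0],0]]'
python3 -c "
from h import *
st();mv(446.2,-186.6,310,78.6)"
```

```text
t: 9.98
ee_pos: [0.5635, -0.0606, 0.3117]
eef_rot: [[-0.999, 0.048, 0.003], [0.048, 0.999, -0.001], [-0.003, -0.0, -1.0]]
contact_force: [0.2, 0.4, -0.0]
finger_gap: 0.5
grip_force: 0.0
t 9.98 p [563.5 -60.6 311.7] yaw 87.27 F [ 0.2  0.4 -0. ] gap 42.5 grip 0.0 J [-10.  12.  81.  -0.  87. -97.]
shift [0.2224, -0.263, 0.0029] turn [-0.0002, 0.0042, 0.1926]
```

```bash
python3 -m crank '[[[0.222,-0.263,0],[0,0,0.193],0.3],[[0.222,-0.263,0],[0,0,0.193],0.3],[[0.222,-0.263,0],[0,0,0.193],0.3],[[0.222,-0.263,0],[0,0,0.193],0.3],[[0.222,-0.263,0],[0,0,0.193],0.3],[[0.222,-0.263,0],[0,0,0.193],0.3],[[0.222,-0.263,0],[0,0,0.193],0.3],[[0.222,-0.263,0],[0,0,0.193],0.3]]'
cat >> h.py <<'E'
def nests(c,z=.031):
    lo=np.array([564,-57.]) # handle at stop
    # plate region: jig frame with origin O, yaw -3
    O=np.array([568.7,33.4]);a=np.radians(-3);X=np.array([np.cos(a),np.sin(a)]);Y=np.array([-np.sin(a),np.cos(a)])
    poly=[O+X*sx*70+Y*y for sx,y in((-1,-62),(1,-62),(1,59),(-1,59))]
    uv=proj(c,[[*(p/1000),z] for p in poly]).astype(np.int32)
    m=np.zeros(c['pixels'].shape[:2],np.uint8);cv2.fillPoly(m,[uv],255)
    F=8; big=cv2.resize(c['pixels'],None,fx=F,fy=F,interpolation=cv2.INTER_CUBIC)
    m=cv2.resize(m,None,fx=F,fy=F)
    d=((big.mean(2)<125)&(m>0)).astype(np.uint8)
    out=[]
    for k in cv2.findContours(d,cv2.RETR_EXTERNAL,cv2.CHAIN_APPROX_NONE)[0]:
        if cv2.contourArea(k)<64*80: continue
        P=onz(c,(k[:,0]+.5)/F-.5,z)[:,:2]*1000
        r=cv2.minAreaRect(P.astype(np.float32)); q=np.array(r[0])-O
        out.append((np.round(r[0],1),np.round(r[1],1),round(r[2],1),'jig',(q@X).round(1),(q@Y).round(1)))
    return out
E
python3 - <<'E'
from h import *
st()
for n in('top','scene'):
    c=snap(n,'n_'+n+'.png');print(n)
    for b in nests(c): print(*b)
    for b in blanks(c): print(*b)
    if n=='top': cv2.imwrite('pics/c_n.png',cv2.resize(c['pixels'][130:270,180:320,::-1],None,fx=4,fy=4,interpolation=cv2.INTER_CUBIC))
E
```

```text
t: 10.65
ee_pos: [0.4469, -0.1856, 0.3095]
eef_rot: [[-0.981, 0.196, -0.001], [0.196, 0.981, 0.001], [0.001, 0.001, -1.0]]
contact_force: [-0.4, 0.3, 0.7]
finger_gap: 0.65
grip_force: 0.0
t 10.65 p [ 446.9 -185.6  309.5] yaw 78.67 F [-0.4  0.3  0.7] gap 55.2 grip 0.0 J [ -27.   -1.   95.    0.   86. -106.]
top
[533.3   5.3] [43.  42.4] 87.3 jig -33.9 -29.9
[537.2  69.3] [34.9 56.5] 87.0 jig -33.4 34.2
[601.    1.5] [42.9 42.6] 87.1 jig 33.9 -30.2
[604.8  65.6] [34.9 56.8] 87.1 jig 34.4 34.0
[404. 185.] [ 565.5 -306.8] 42.7 13.9 69.6
scene
[606.3  63.5] [34.2 54.1] 86.5 jig 36.0 32.0
[ 6.029e+02 -2.000e-01] [41.8 40.1] 87.0 jig 35.9 -31.8
[538.4  67.1] [34.  54.8] 86.7 jig -32.1 32.1
[535.1   3.4] [41.3 40.6] 87.1 jig -32.0 -31.7
[173. 210.] [ 553.4 -303.3] 47.2 45.2 70.8
[219. 186.] [ 447.7 -187.5] 60.2 36.0 -9.5
[157. 182.] [ 462.9 -384.7] 57.4 37.9 -19.7
[182. 179.] [ 437.7 -308.4] 42.7 41.6 73.3
```

View pics/c_n.png

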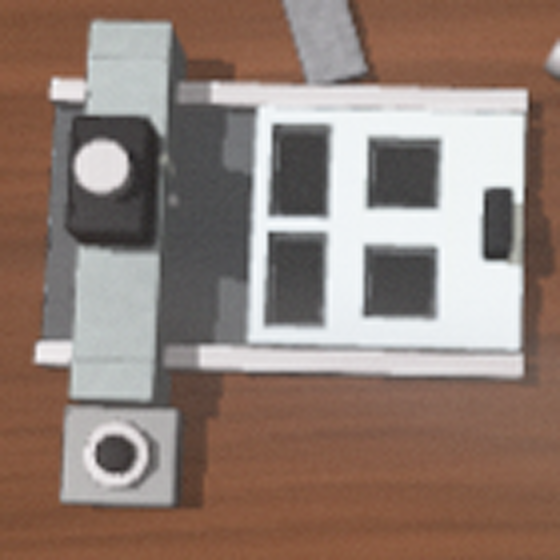

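```bash
python3 -m crank '[[[0,-0.002,0.08],[0,0,0],0.3],[[0,-0.002,0.16],[0,0,0],0.3],[[0,-0.002,0.22],[0,0,0],0.3],[[0,-0.002,0.25],[0,0,0],0.3],[[0,-0.002,0.265],[0,0,0],0.3],[[0,-0.002,0.269],[0,0,0],0.3],[[0,-0.002,0.269],[0,0,0],0.3],[[0,-0.002,0.269],[0,0,0],0.3]]'
python3 -c "
from h import *
st();mv(446.2,-186.6,176,78.6)"
```

```text
t: 11.42
ee_pos: [0.4469, -0.1873, 0.1771]
eef_rot: [[-0.98, 0.197, 0.002], [0.197, 0.98, -0.001], [-0.002, -0.001, -1.0]]
contact_force: [0.3, 0.2, 0.5]
finger_gap: 0.652
grip_force: 0.0
t 11.42 p [ 446.9 -187.3  177.1] yaw 78.65 F [0.3 0.2 0.5] gap 55.4 grip 0.0 J [ -27.    9.  101.    0.   70. -106.]
shift [0.0016, 0.0011, 0.0022] turn [-0.0007, 0.0031, 0.0011]
```

```bash
python3 -m crank '[[[0.001,0.001,0.002],[0,0,0],0.3],[[0.001,0.001,0.002],[0,0,0],-1],[[0.001,0.001,0.002],[0,0,0],-1],[[0.001,0.001,0.002],[0,0,0],-1],[[0.001,0.001,0.002],[0,0,0],-1],[[0.001,0.001,0.002],[0,0,0],-1],[[0.001,0.001,0.002],[0,0,0],-1],[[0.001,0.001,0.002],[0,0,0],-1]]'
python3 -m crank '[[[0,0,-0.02],[0,0,0],-1],[[0,0,-0.06],[0,0,0],-1],[[0,0,-0.14],[0,0,0],-1],[[0,0,-0.2],[0,0,0],-1],[[0,0,-0.2],[0,0,0],-1],[[0,0,-0.2],[0,0,0],-1]]'
python3 -c "
from h import *
st();mv(537.5,68.1,280,87)"
```

```text
t: 12.08
ee_pos: [0.4461, -0.1869, 0.1759]
eef_rot: [[-0.98, 0.197, 0.002], [0.197, 0.98, -0.001], [-0.002, -0.0, -1.0]]
contact_force: [-2.3, 1.7, 6.6]
finger_gap: 0.368
grip_force: 59.6
t: 12.58
ee_pos: [0.446, -0.1869, 0.2771]
eef_rot: [[-0.98, 0.197, 0.004], [0.197, 0.98, -0.002], [-0.005, -0.001, -1.0]]
contact_force: [-0.0, -0.1, -2.4]
finger_gap: 0.368
grip_force: 59.8
t 12.58 p [ 446.  -186.9  277.1] yaw 78.61 F [-0.  -0.1 -2.4] gap 31.3 grip 59.8 J [ -27.    1.   97.    0.   82. -106.]
shift [-0.0787, 0.536, -0.006] turn [-0.002, 0.0058, -0.1864]
```

```bash
python3 -m crank '[[[-0.079,0.536,0],[0,0,-0.186],-1],[[-0.079,0.536,0],[0,0,-0.186],-1],[[-0.079,0.536,0],[0,0,-0.186],-1],[[-0.079,0.536,0],[0,0,-0.186],-1],[[-0.079,0.536,0],[0,0,-0.186],-1],[[-0.079,0.536,0],[0,0,-0.186],-1],[[-0.079,0.536,0],[0,0,-0.186],-1],[[-0.079,0.536,0],[0,0,-0.186],-1],[[-0.079,0.536,0],[0,0,-0.186],-1],[[-0.079,0.536,0.05],[0,0,-0.186],-1],[[-0.079,0.536,0.1],[0,0,-0.186],-1],[[-0.079,0.536,0.1],[0,0,-0.186],-1]]'
python3 -m crank '[[[0,0,0],[0,0,0],-1],[[0,0,0],[0,0,0],-1]]'
python3 -c "
from h import *
st();mv(537.5,68.1,203,87)
c=snap('scene');p=proj(c,[[.5375,.068,.05]])[0].astype(int);cv2.imwrite('pics/o1.png',cv2.resize(c['pixels'][p[1]-55:p[1]+55,p[0]-70:p[0]+70,::-1],None,fx=5,fy=5,interpolation=cv2.INTER_CUBIC))"
```

```text
t: 13.58
ee_pos: [0.5352, 0.0669, 0.2187]
eef_rot: [[-0.998, 0.054, -0.011], [0.054, 0.999, -0.001], [0.011, -0.001, -1.0]]
contact_force: [-0.5, -0.0, -3.2]
finger_gap: 0.367
grip_force: 59.9
t: 13.75
ee_pos: [0.5375, 0.0675, 0.2257]
eef_rot: [[-0.999, 0.054, 0.001], [0.054, 0.999, -0.0], [-0.001, 0.0, -1.0]]
contact_force: [0.8, 0.4, 0.2]
finger_gap: 0.365
grip_force: 59.9
t 13.75 p [537.5  67.5 225.7] yaw 86.92 F [0.8 0.4 0.2] gap 31.0 grip 59.9 J [  3.  13.  90.  -0.  77. -84.]
shift [0.0001, 0.0012, 0.0454] turn [0.0, 0.0009, -0.0017]
```

View pics/o1.png

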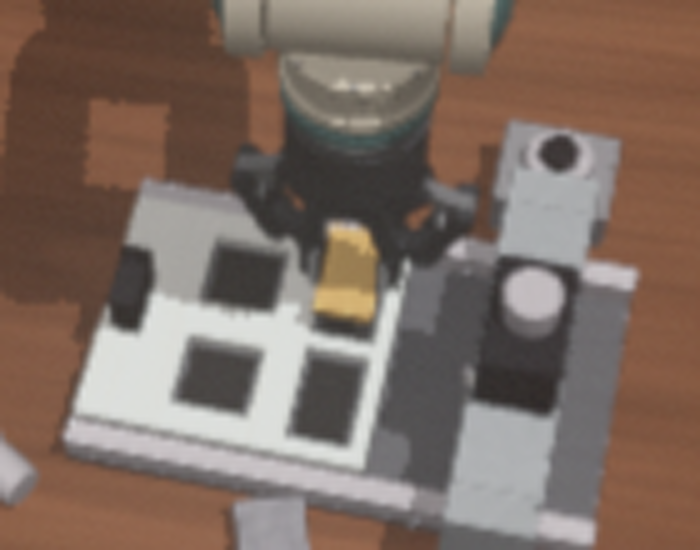

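```bash
python3 -m crank '[[[0,0.001,0.01],[0,0,0],-1],[[0,0.001,0.02],[0,0,0],-1],[[0,0.001,0.03],[0,0,0],-1],[[0,0.001,0.036],[0,0,0],-1],[[0,0.001,0.04],[0,0,0],-1],[[0,0.001,0.043],[0,0,0],-1],[[0,0.001,0.043],[0,0,0],-1],[[0,0.001,0.043],[0,0,0],-1]]'
python3 -c "
from h import *
st();mv(537.5,68.1,203,87)"
```

```text
t: 14.47
ee_pos: [0.5373, 0.0688, 0.204]
eef_rot: [[-0.999, 0.052, -0.0], [0.052, 0.999, -0.0], [0.0, -0.0, -1.0]]
contact_force: [-4.7, -0.6, 5.6]
finger_gap: 0.367
grip_force: 63.9
t 14.47 p [537.3  68.8 204. ] yaw 87.0 F [-4.7 -0.6  5.6] gap 31.2 grip 63.9 J [  3.  15.  91.   0.  74. -84.]
shift [-0.0004, -0.0014, 0.002] turn [-0.0, -0.0006, -0.0001]
```

```bash
python3 -m crank '[[[0.002,-0.001,0],[0,0,0],-1],[[0.002,-0.001,0],[0,0,0],-1],[[0.002,-0.001,0.001],[0,0,0],-1],[[0.002,-0.001,0.001],[0,0,0],-1]]'
python3 -c "
from h import *
st()"
```

```text
t: 14.8
ee_pos: [0.5367, 0.0685, 0.204]
eef_rot: [[-0.999, 0.052, 0.002], [0.052, 0.999, 0.0], [-0.002, 0.001, -1.0]]
contact_force: [-2.2, 1.8, 8.6]
finger_gap: 0.367
grip_force: 65.2
t 14.8 p [536.7  68.5 204. ] yaw 87.0 F [-2.2  1.8  8.6] gap 31.2 grip 65.2 J [  3.  15.  91.   0.  74. -84.]
```

```bash
python3 -m crank '[[[0,0,0],[0,0,0],-0.1],[[0,0,0],[0,0,0],-0.1],[[0,0,0],[0,0,0],-0.1],[[0,0,0],[0,0,0],-0.1],[[0,0,-0.02],[0,0,0],-0.1],[[0,0,-0.05],[0,0,0],-1],[[0,0,-0.05],[0,0,0],-1],[[0,0,-0.05],[0,0,0],-1],[[0,0,-0.05],[0,0,0],-1],[[0,0,-0.05],[0,0,0],-1],[[0,0,-0.05],[0,0,0],-1],[[0,0,-0.05],[0,0,0],-1]]'
python3 -c "
from h import *
st();mv(537.5,68.1,208,87)
c=snap('scene');p=proj(c,[[.5375,.068,.03]])[0].astype(int);cv2.imwrite('pics/o2.png',cv2.resize(c['pixels'][p[1]-50:p[1]+50,p[0]-70:p[0]+70,::-1],None,fx=5,fy=5,interpolation=cv2.INTER_CUBIC))"
```

```text
t: 15.8
ee_pos: [0.5362, 0.0683, 0.227]
eef_rot: [[-0.999, 0.053, -0.001], [0.053, 0.999, 0.0], [0.001, -0.0, -1.0]]
contact_force: [-0.1, 0.3, -0.0]
finger_gap: -0.001
grip_force: 0.0
t 15.8 p [536.2  68.3 227. ] yaw 86.98 F [-0.1  0.3 -0. ] gap -0.1 grip 0.0 J [  3.  13.  90.   0.  77. -84.]
shift [-0.0027, -0.0002, 0.0381] turn [-0.0001, -0.0015, -0.0004]
```

View pics/o2.png

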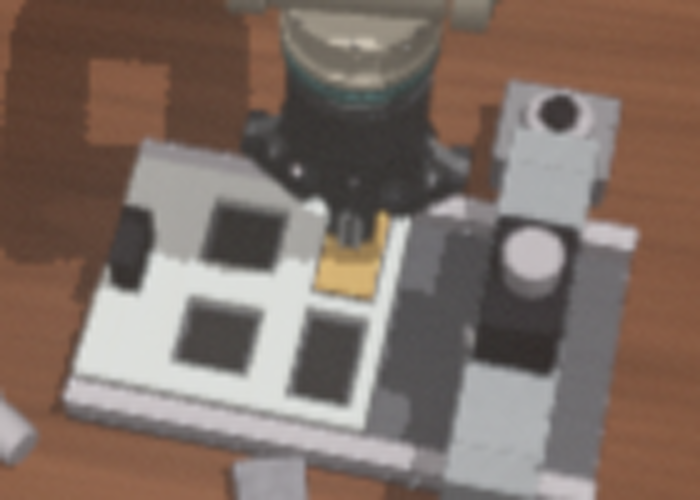

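```bash
python3 -m crank '[[[-0.002,0,0.01],[0,0,0],-1],[[-0.002,0,0.02],[0,0,0],-1],[[-0.002,0,0.03],[0,0,0],-1],[[-0.002,0,0.036],[0,0,0],-1],[[-0.002,0,0.04],[0,0,0],-1],[[-0.002,0,0.043],[0,0,0],-1],[[-0.002,0,0.043],[0,0,0],-1]]'
python3 -m crank '[[[0,0,0.002],[0,0,0],-1],[[0,0,0.003],[0,0,0],-1],[[0,0,0.003],[0,0,0],-1]]'
python3 -m crank '[[[0,0,0.002],[0,0,0],-1],[[0,0,0.003],[0,0,0],-1],[[0,0,0.003],[0,0,0],-1]]'
```

```text
t: 16.43
ee_pos: [0.5373, 0.0683, 0.206]
eef_rot: [[-0.999, 0.053, -0.0], [0.053, 0.999, 0.0], [0.0, 0.0, -1.0]]
contact_force: [0.4, -0.9, -0.2]
finger_gap: 0.001
grip_force: 0.0
t: 16.68
ee_pos: [0.5374, 0.0683, 0.205]
eef_rot: [[-0.999, 0.052, 0.0], [0.052, 0.999, 0.0], [-0.0, 0.0, -1.0]]
contact_force: [-1.5, 0.4, 3.3]
finger_gap: 0.002
grip_force: 1.5
t: 16.93
ee_pos: [0.5375, 0.0683, 0.2043]
eef_rot: [[-0.999, 0.053, 0.001], [0.053, 0.999, 0.0], [-0.001, 0.0, -1.0]]
contact_force: [-4.8, 0.3, 10.9]
finger_gap: 0.001
grip_force: 5.1
```

```bash
python3 -m crank '[[[0,0,0.002],[0,0,0],-1],[[0,0,0.003],[0,0,0],-1],[[0,0,0.003],[0,0,0],-1]]'
python3 -m crank '[[[0,0,0.002],[0,0,0],-1],[[0,0,0.003],[0,0,0],-1],[[0,0,0.003],[0,0,0],-1]]'
```

```text
t: 17.18
ee_pos: [0.5375, 0.0683, 0.2042]
eef_rot: [[-0.999, 0.052, 0.001], [0.052, 0.999, 0.0], [-0.001, 0.0, -1.0]]
contact_force: [-11.0, -0.7, 20.0]
finger_gap: -0.002
grip_force: 10.0
t: 17.43
ee_pos: [0.5376, 0.0683, 0.2041]
eef_rot: [[-0.999, 0.052, 0.001], [0.052, 0.999, -0.0], [-0.001, 0.0, -1.0]]
contact_force: [-15.5, -1.1, 28.9]
finger_gap: 0.002
grip_force: 14.9
```

```bash
python3 -m crank '[[[0,0,-0.01],[0,0,0],-1],[[0,0,-0.08],[0,0,0],-1],[[0,0,-0.16],[0,0,0],-1],[[0,0,-0.21],[0,0,0],-0.2],[[0,0,-0.21],[0,0,0],0.3],[[0,0,-0.21],[0,0,0],0.3],[[0,0,-0.21],[0,0,0],0.3]]'
python3 -c "
from h import *
st();mv(461.5,-383.8,310,70)
for n in('top','scene'):
    c=snap(n);print(n)
    for b in blanks(c): print(*b)
"
```

```text
t: 18.02
ee_pos: [0.5371, 0.0682, 0.304]
eef_rot: [[-0.999, 0.053, -0.001], [0.053, 0.999, 0.0], [0.001, -0.0, -1.0]]
contact_force: [0.5, -0.5, -1.1]
finger_gap: 0.563
grip_force: 0.0
t 18.02 p [537.1  68.2 304. ] yaw 86.99 F [ 0.5 -0.5 -1.1] gap 47.9 grip 0.0 J [  3.   9.  86.   0.  86. -84.]
shift [0.1035, -0.9107, -0.0118] turn [-0.0004, -0.0018, 0.3774]
top
[406. 237.] [ 435.7 -306.1] 43.6 42.5 -15.8
[436. 226.] [ 460.1 -383.1] 57.6 36.2 -20.3
[254. 204.] [532.2  70.6] 37.8 32.5 -1.1
[402. 191.] [ 551.4 -301.9] 44.1 42.8 -19.0
scene
[295. 218.] [524.4  64.9] 50.3 29.8 -3.9
[173. 210.] [ 553.3 -303.1] 46.6 45.2 71.4
[157. 182.] [ 463.  -384.6] 57.4 38.2 -20.0
[182. 179.] [ 438.3 -307.4] 46.3 44.8 73.3
```

```bash
python3 -m crank '[[[0.104,-0.911,0],[0,0,0.377],0.3],[[0.104,-0.911,0],[0,0,0.377],0.3],[[0.104,-0.911,0],[0,0,0.377],0.3],[[0.104,-0.911,0],[0,0,0.377],0.3],[[0.104,-0.911,0],[0,0,0.377],0.3],[[0.104,-0.911,0],[0,0,0.377],0.3],[[0.104,-0.911,0],[0,0,0.377],0.3],[[0.104,-0.911,0],[0,0,0.377],0.3],[[0.104,-0.911,0],[0,0,0.377],0.3],[[0.104,-0.911,0],[0,0,0.377],0.3],[[0.104,-0.911,0],[0,0,0.377],0.3],[[0.104,-0.911,0],[0,0,0.377],0.3]]'
python3 -m crank '[[[0,0,0.06],[0,0,0],0.3],[[0,0,0.12],[0,0,0],0.3],[[0,0,0.18],[0,0,0],0.3],[[0,0,0.2],[0,0,0],0.3],[[0,0,0.2],[0,0,0],0.3],[[0,0,0.2],[0,0,0],0.3]]'
python3 -c "
from h import *
st();mv(461.5,-383.8,176,70)"
```

```text
t: 19.12
ee_pos: [0.4589, -0.3897, 0.3028]
eef_rot: [[-0.938, 0.348, -0.003], [0.348, 0.938, -0.0], [0.003, -0.001, -1.0]]
contact_force: [0.2, 1.0, -0.5]
finger_gap: 0.655
grip_force: 0.0
t: 19.62
ee_pos: [0.4616, -0.3839, 0.2052]
eef_rot: [[-0.94, 0.342, -0.001], [0.342, 0.94, 0.001], [0.001, 0.0, -1.0]]
contact_force: [0.2, -0.9, 0.3]
finger_gap: 0.654
grip_force: 0.0
t 19.62 p [ 461.6 -383.9  205.2] yaw 70.03 F [ 0.2 -0.9  0.3] gap 55.6 grip 0.0 J [ -43.   24.   80.    0.   77. -113.]
shift [0.0002, -0.0, 0.0584] turn [0.0006, -0.001, 0.0007]
```

```bash
python3 -m crank '[[[0,0,0.03],[0,0,0],0.3],[[0,0,0.05],[0,0,0],0.3],[[0,0,0.059],[0,0,0],0.3],[[0,0,0.059],[0,0,0],0.3],[[0,0,0.059],[0,0,0],-1],[[0,0,0.059],[0,0,0],-1],[[0,0,0.059],[0,0,0],-1],[[0,0,0.059],[0,0,0],-1],[[0,0,0.059],[0,0,0],-1],[[0,0,0.059],[0,0,0],-1],[[0,0,0.059],[0,0,0],-1],[[0,0,0.059],[0,0,0],-1]]'
python3 -m crank '[[[0,0,-0.02],[0,0,0],-1],[[0,0,-0.06],[0,0,0],-1],[[0,0,-0.14],[0,0,0],-1],[[0,0,-0.2],[0,0,0],-1],[[0,0,-0.2],[0,0,0],-1],[[0,0,-0.2],[0,0,0],-1]]'
python3 -c "
from h import *
st();mv(605.4,64.6,275,87)"
```

```text
t: 20.62
ee_pos: [0.4618, -0.3841, 0.1771]
eef_rot: [[-0.94, 0.342, 0.002], [0.342, 0.94, -0.001], [-0.002, -0.001, -1.0]]
contact_force: [-0.6, 2.4, 6.5]
finger_gap: 0.371
grip_force: 59.9
t: 21.12
ee_pos: [0.4617, -0.3841, 0.2784]
eef_rot: [[-0.94, 0.342, 0.004], [0.342, 0.94, -0.003], [-0.004, -0.002, -1.0]]
contact_force: [-0.4, -0.0, -2.7]
finger_gap: 0.365
grip_force: 59.8
t 21.12 p [ 461.7 -384.1  278.4] yaw 70.02 F [-0.4 -0.  -2.7] gap 31.0 grip 59.8 J [ -43.   19.   77.    0.   84. -113.]
shift [0.0365, 0.9416, 0.0049] turn [-0.0032, 0.0052, -0.3773]
```

```bash
python3 -m crank '[[[0.037,0.942,0],[0,0,-0.377],-1],[[0.037,0.942,0],[0,0,-0.377],-1],[[0.037,0.942,0],[0,0,-0.377],-1],[[0.037,0.942,0],[0,0,-0.377],-1],[[0.037,0.942,0],[0,0,-0.377],-1],[[0.037,0.942,0],[0,0,-0.377],-1],[[0.037,0.942,0],[0,0,-0.377],-1],[[0.037,0.942,0],[0,0,-0.377],-1],[[0.037,0.942,0],[0,0,-0.377],-1],[[0.037,0.942,0],[0,0,-0.377],-1],[[0.037,0.942,0],[0,0,-0.377],-1],[[0.037,0.942,0],[0,0,-0.377],-1]]'
python3 -m crank '[[[0,0,0.02],[0,0,0],-1],[[0,0,0.06],[0,0,0],-1],[[0,0,0.1],[0,0,0],-1],[[0,0,0.1],[0,0,0],-1],[[0,0,0.1],[0,0,0],-1]]'
python3 -c "
from h import *
st();mv(604.7,64.6,205,87)"
```

```text
t: 22.12
ee_pos: [0.6051, 0.0702, 0.2736]
eef_rot: [[-0.999, 0.048, -0.003], [0.048, 0.999, 0.002], [0.003, 0.002, -1.0]]
contact_force: [0.9, 1.3, -1.1]
finger_gap: 0.364
grip_force: 60.0
t: 22.53
ee_pos: [0.6042, 0.0639, 0.2233]
eef_rot: [[-0.999, 0.054, -0.005], [0.054, 0.999, -0.0], [0.005, -0.001, -1.0]]
contact_force: [-0.2, -1.2, -0.0]
finger_gap: 0.368
grip_force: 60.0
t 22.53 p [604.2  63.9 223.3] yaw 86.92 F [-0.2 -1.2 -0. ] gap 31.2 grip 60.0 J [  3.  23.  78.  -0.  79. -84.]
shift [-0.0012, 0.0014, 0.0365] turn [-0.0009, -0.0067, -0.0018]
```

```bash
python3 -m crank '[[[-0.001,0.001,0.01],[0,0,0],-1],[[-0.001,0.001,0.02],[0,0,0],-1],[[-0.001,0.001,0.028],[0,0,0],-1],[[-0.001,0.001,0.033],[0,0,0],-1],[[-0.001,0.001,0.036],[0,0,0],-1],[[-0.001,0.001,0.037],[0,0,0],-1],[[-0.001,0.001,0.037],[0,0,0],-1]]'
python3 -c "
from h import *
st();mv(604.7,64.6,205,87)"
```

```text
t: 23.12
ee_pos: [0.6055, 0.0656, 0.2072]
eef_rot: [[-0.999, 0.053, 0.0], [0.053, 0.999, 0.0], [-0.0, 0.0, -1.0]]
contact_force: [-0.2, 0.2, -0.9]
finger_gap: 0.368
grip_force: 60.0
t 23.12 p [605.5  65.6 207.2] yaw 86.99 F [-0.2  0.2 -0.9] gap 31.3 grip 60.0 J [  3.  25.  78.   0.  77. -84.]
shift [0.0016, -0.0021, 0.0045] turn [0.0001, 0.0001, -0.0002]
```

```bash
python3 -m crank '[[[0.001,-0.001,0.001],[0,0,0],-1],[[0.001,-0.002,0.003],[0,0,0],-1],[[0.001,-0.002,0.005],[0,0,0],-1],[[0.001,-0.002,0.006],[0,0,0],-1],[[0.001,-0.002,0.006],[0,0,0],-1]]'
python3 -c "
from h import *
st()"
```

```text
t: 23.53
ee_pos: [0.605, 0.0646, 0.2042]
eef_rot: [[-0.999, 0.053, 0.0], [0.053, 0.999, 0.0], [-0.0, 0.0, -1.0]]
contact_force: [0.8, -0.0, -1.3]
finger_gap: 0.367
grip_force: 60.0
t 23.53 p [605.   64.6 204.2] yaw 86.99 F [ 0.8 -0.  -1.3] gap 31.2 grip 60.0 J [  3.  25.  78.   0.  77. -84.]
```

Seated freely with no contact force; now release, shut the fingers and press.

```bash
python3 -m crank '[[[0,0,0],[0,0,0],-0.1],[[0,0,0],[0,0,0],-0.1],[[0,0,0],[0,0,0],-0.1],[[0,0,0],[0,0,0],-0.1],[[0,0,-0.02],[0,0,0],-0.1],[[0,0,-0.05],[0,0,0],-1],[[0,0,-0.05],[0,0,0],-1],[[0,0,-0.05],[0,0,0],-1],[[0,0,-0.05],[0,0,0],-1],[[0,0,-0.05],[0,0,0],-1],[[0,0,-0.05],[0,0,0],-1],[[0,0,-0.05],[0,0,0],-1]]'
python3 -m crank '[[[0,0,-0.04],[0,0,0],-1],[[0,0,0.01],[0,0,0],-1],[[0,0,0.02],[0,0,0],-1],[[0,0,0.03],[0,0,0],-1],[[0,0,0.036],[0,0,0],-1],[[0,0,0.04],[0,0,0],-1],[[0,0,0.043],[0,0,0],-1],[[0,0,0.046],[0,0,0],-1],[[0,0,0.049],[0,0,0],-1],[[0,0,0.049],[0,0,0],-1]]'
python3 -m crank '[[[0,0,0.002],[0,0,0],-1],[[0,0,0.003],[0,0,0],-1],[[0,0,0.003],[0,0,0],-1]]'
python3 -m crank '[[[0,0,0.002],[0,0,0],-1],[[0,0,0.003],[0,0,0],-1],[[0,0,0.003],[0,0,0],-1]]'
```

```text
t: 24.53
ee_pos: [0.6048, 0.0646, 0.2286]
eef_rot: [[-0.999, 0.053, -0.001], [0.053, 0.999, 0.0], [0.001, -0.0, -1.0]]
contact_force: [-0.3, -0.0, -0.5]
finger_gap: -0.001
grip_force: 0.0
t: 25.37
ee_pos: [0.605, 0.0646, 0.205]
eef_rot: [[-0.999, 0.053, 0.001], [0.053, 0.999, 0.0], [-0.001, 0.0, -1.0]]
contact_force: [-0.6, 0.2, 2.9]
finger_gap: 0.001
grip_force: 1.1
t: 25.62
ee_pos: [0.6051, 0.0646, 0.2044]
eef_rot: [[-0.999, 0.053, 0.001], [0.053, 0.999, 0.0], [-0.001, 0.0, -1.0]]
contact_force: [-5.3, -0.5, 8.0]
finger_gap: 0.001
grip_force: 4.2
t: 25.87
ee_pos: [0.6051, 0.0646, 0.2043]
eef_rot: [[-0.999, 0.052, 0.001], [0.052, 0.999, 0.0], [-0.001, 0.0, -1.0]]
contact_force: [-10.0, -0.5, 16.8]
finger_gap: 0.002
grip_force: 8.3
```

```bash
python3 -m crank '[[[0,0,0.002],[0,0,0],-1],[[0,0,0.003],[0,0,0],-1],[[0,0,0.003],[0,0,0],-1],[[0,0,-0.01],[0,0,0],-1],[[0,0,-0.08],[0,0,0],-1],[[0,0,-0.16],[0,0,0],-1],[[0,0,-0.21],[0,0,0],-0.2],[[0,0,-0.21],[0,0,0],0.5],[[0,0,-0.21],[0,0,0],0.5],[[0,0,-0.21],[0,0,0],0.5]]'
python3 -c "
from h import *
st();mv(437,-306.8,305,74.4)
for n in('top','scene'):
    c=snap(n);print(n)
    for b in blanks(c): print(*b)
"
```

```text
t: 26.7
ee_pos: [0.6048, 0.0646, 0.3054]
eef_rot: [[-0.999, 0.053, -0.001], [0.053, 0.999, 0.0], [0.001, -0.0, -1.0]]
contact_force: [-0.1, -0.7, 1.0]
finger_gap: 0.566
grip_force: 0.0
t 26.7 p [604.8  64.6 305.4] yaw 86.99 F [-0.1 -0.7  1. ] gap 48.1 grip 0.0 J [  3.  19.  73.   0.  88. -84.]
shift [0.2961, -0.7594, 0.0013] turn [-0.0003, -0.0017, 0.2797]
top
[406. 237.] [ 435.9 -306. ] 43.5 42.2 -15.2
[402. 191.] [ 551.4 -301.9] 44.1 42.8 -19.0
[255. 173.] [610.   66.8] 46.5 32.9 -1.1
scene
[290. 239.] [593.3  61.7] 51.3 30.6 -0.8
[294. 219.] [523.4  66.9] 52.6 31.7 -3.3
[173. 210.] [ 553.2 -303.4] 47.2 45.2 71.4
[182. 179.] [ 438.3 -307.4] 46.3 44.8 73.3
```

```bash
python3 -m crank '[[[0.296,-0.76,0],[0,0,0.28],0.5],[[0.296,-0.76,0],[0,0,0.28],0.5],[[0.296,-0.76,0],[0,0,0.28],0.5],[[0.296,-0.76,0],[0,0,0.28],0.5],[[0.296,-0.76,0],[0,0,0.28],0.5],[[0.296,-0.76,0],[0,0,0.28],0.5],[[0.296,-0.76,0],[0,0,0.28],0.5],[[0.296,-0.76,0],[0,0,0.28],0.5],[[0.296,-0.76,0],[0,0,0.28],0.5],[[0.296,-0.76,0],[0,0,0.28],0.5],[[0.296,-0.76,0],[0,0,0.28],0.5],[[0.296,-0.76,0],[0,0,0.28],0.5]]'
python3 -m crank '[[[0,0,0.06],[0,0,0],0.5],[[0,0,0.12],[0,0,0],0.5],[[0,0,0.18],[0,0,0],0.5],[[0,0,0.2],[0,0,0],0.5],[[0,0,0.2],[0,0,0],0.5],[[0,0,0.2],[0,0,0],0.5]]'
python3 -c "
from h import *
st();mv(437,-306.8,175.5,74.4)
for b in blanks(snap('scene')): print(*b)"
```

```text
t: 27.8
ee_pos: [0.4363, -0.3083, 0.3052]
eef_rot: [[-0.962, 0.272, -0.002], [0.272, 0.962, 0.002], [0.002, 0.001, -1.0]]
contact_force: [0.1, -0.1, -0.4]
finger_gap: 0.749
grip_force: 0.0
t: 28.3
ee_pos: [0.4378, -0.3065, 0.2071]
eef_rot: [[-0.963, 0.268, -0.0], [0.268, 0.963, 0.0], [0.0, 0.0, -1.0]]
contact_force: [0.3, -0.5, -0.5]
finger_gap: 0.75
grip_force: 0.0
t 28.3 p [ 437.8 -306.5  207.1] yaw 74.45 F [ 0.3 -0.5 -0.5] gap 63.8 grip 0.0 J [ -39.   14.   92.    0.   74. -113.]
shift [0.0013, -0.0009, 0.0631] turn [0.0005, -0.0004, 0.0012]
[290. 239.] [593.8  61.5] 49.5 28.7 -3.9
[295. 218.] [523.7  65.7] 49.0 28.4 -3.9
[173. 210.] [ 553.3 -303.4] 47.0 45.2 70.8
[181. 179.] [ 437.9 -308.6] 44.7 43.1 -15.3
```

```bash
python3 -m crank '[[[0.001,-0.001,0.03],[0,0,0],0.5],[[0.001,-0.001,0.05],[0,0,0],0.5],[[0.001,-0.001,0.063],[0,0,0],0.5],[[0.001,-0.001,0.063],[0,0,0],0.5],[[0.001,-0.001,0.063],[0,0,0],-1],[[0.001,-0.001,0.063],[0,0,0],-1],[[0.001,-0.001,0.063],[0,0,0],-1],[[0.001,-0.001,0.063],[0,0,0],-1],[[0.001,-0.001,0.063],[0,0,0],-1],[[0.001,-0.001,0.063],[0,0,0],-1],[[0.001,-0.001,0.063],[0,0,0],-1],[[0.001,-0.001,0.063],[0,0,0],-1]]'
python3 -m crank '[[[0,0,-0.02],[0,0,0],-1],[[0,0,-0.06],[0,0,0],-1],[[0,0,-0.14],[0,0,0],-1],[[0,0,-0.2],[0,0,0],-1],[[0,0,-0.2],[0,0,0],-1],[[0,0,-0.2],[0,0,0],-1]]'
python3 -c "
from h import *
st();mv(533.8,4.2,275,87)"
```

```text
t: 29.35
ee_pos: [0.437, -0.3077, 0.1765]
eef_rot: [[-0.963, 0.269, 0.002], [0.269, 0.963, -0.001], [-0.002, -0.001, -1.0]]
contact_force: [-1.2, 1.3, 5.9]
finger_gap: 0.459
grip_force: 60.6
t: 29.85
ee_pos: [0.4369, -0.3077, 0.2777]
eef_rot: [[-0.963, 0.269, 0.004], [0.269, 0.963, -0.003], [-0.004, -0.002, -1.0]]
contact_force: [-0.1, 0.6, -2.7]
finger_gap: 0.459
grip_force: 60.8
t 29.85 p [ 436.9 -307.7  277.7] yaw 74.39 F [-0.1  0.6 -2.7] gap 39.0 grip 60.8 J [ -39.    9.   89.    0.   82. -114.]
shift [-0.0188, 0.6529, 0.0043] turn [-0.0029, 0.0053, -0.2803]
```

```bash
python3 -m crank '[[[-0.019,0.653,0],[0,0,-0.28],-1],[[-0.019,0.653,0],[0,0,-0.28],-1],[[-0.019,0.653,0],[0,0,-0.28],-1],[[-0.019,0.653,0],[0,0,-0.28],-1],[[-0.019,0.653,0],[0,0,-0.28],-1],[[-0.019,0.653,0],[0,0,-0.28],-1],[[-0.019,0.653,0],[0,0,-0.28],-1],[[-0.019,0.653,0],[0,0,-0.28],-1],[[-0.019,0.653,0],[0,0,-0.28],-1],[[-0.019,0.653,0],[0,0,-0.28],-1],[[-0.019,0.653,0],[0,0,-0.28],-1]]'
python3 -m crank '[[[0,0,0.02],[0,0,0],-1],[[0,0,0.06],[0,0,0],-1],[[0,0,0.1],[0,0,0],-1],[[0,0,0.12],[0,0,0],-1],[[0,0,0.12],[0,0,0],-1],[[0,0,0.12],[0,0,0],-1]]'
python3 -c "
from h import *
st();mv(533.8,4.2,204,87)"
```

```text
t: 30.77
ee_pos: [0.5332, 0.0043, 0.2738]
eef_rot: [[-0.999, 0.052, -0.003], [0.052, 0.999, -0.0], [0.003, -0.0, -1.0]]
contact_force: [0.3, -1.1, -0.4]
finger_gap: 0.457
grip_force: 60.9
t: 31.27
ee_pos: [0.5334, 0.0037, 0.2147]
eef_rot: [[-0.999, 0.054, -0.001], [0.054, 0.999, 0.0], [0.001, 0.0, -1.0]]
contact_force: [0.4, -0.7, -1.0]
finger_gap: 0.458
grip_force: 60.9
t 31.27 p [533.4   3.7 214.7] yaw 86.92 F [ 0.4 -0.7 -1. ] gap 39.0 grip 60.9 J [ -4.  13.  92.   0.  75. -90.]
shift [-0.0007, 0.001, 0.0215] turn [0.0, -0.0018, -0.0018]
```

```bash
python3 -m crank '[[[0,0,0.005],[0,0,0],-1],[[0,0,0.01],[0,0,0],-1],[[0,0,0.014],[0,0,0],-1],[[0,0,0.016],[0,0,0],-1],[[0,0,0.018],[0,0,0],-1],[[0,0,0.018],[0,0,0],-1],[[0,0,0.018],[0,0,0],-1]]'
python3 -c "
from h import *
st();mv(533.8,4.2,204,87)"
```

```text
t: 31.85
ee_pos: [0.5336, 0.0045, 0.2063]
eef_rot: [[-0.999, 0.052, 0.0], [0.052, 0.999, 0.0], [-0.0, 0.0, -1.0]]
contact_force: [-0.7, -0.4, -1.4]
finger_gap: 0.456
grip_force: 60.9
t 31.85 p [533.6   4.5 206.3] yaw 86.99 F [-0.7 -0.4 -1.4] gap 38.7 grip 60.9 J [ -3.  14.  92.   0.  74. -90.]
shift [-0.0003, -0.0006, 0.0046] turn [0.0001, 0.0003, -0.0001]
```

```bash
python3 -m crank '[[[0,0,0.002],[0,0,0],-1],[[0,0,0.004],[0,0,0],-1],[[0,0,0.005],[0,0,0],-1],[[0,0,0.005],[0,0,0],-1],[[0,0,0.005],[0,0,0],-1]]'
python3 -m crank '[[[0,0,0],[0,0,0],0.1],[[0,0,0],[0,0,0],0.1],[[0,0,0],[0,0,0],0.1],[[0,0,0],[0,0,0],0.1],[[0,0,-0.02],[0,0,0],0.1],[[0,0,-0.05],[0,0,0],-1],[[0,0,-0.05],[0,0,0],-1],[[0,0,-0.05],[0,0,0],-1],[[0,0,-0.05],[0,0,0],-1],[[0,0,-0.05],[0,0,0],-1],[[0,0,-0.05],[0,0,0],-1],[[0,0,-0.05],[0,0,0],-1]]'
python3 -m crank '[[[0,0,0],[0,0,0],-1],[[0,0,0.01],[0,0,0],-1],[[0,0,0.02],[0,0,0],-1],[[0,0,0.03],[0,0,0],-1],[[0,0,0.036],[0,0,0],-1],[[0,0,0.04],[0,0,0],-1],[[0,0,0.043],[0,0,0],-1],[[0,0,0.046],[0,0,0],-1],[[0,0,0.049],[0,0,0],-1],[[0,0,0.049],[0,0,0],-1]]'
python3 -m crank '[[[0,0,0.002],[0,0,0],-1],[[0,0,0.003],[0,0,0],-1],[[0,0,0.003],[0,0,0],-1]]'
python3 -m crank '[[[0,0,0.002],[0,0,0],-1],[[0,0,0.003],[0,0,0],-1],[[0,0,0.003],[0,0,0],-1]]'
```

```text
t: 32.27
ee_pos: [0.5336, 0.0045, 0.2036]
eef_rot: [[-0.999, 0.053, -0.0], [0.053, 0.999, 0.0], [0.0, 0.0, -1.0]]
contact_force: [0.1, -0.5, -0.6]
finger_gap: 0.456
grip_force: 60.9
t: 33.27
ee_pos: [0.5335, 0.0045, 0.2281]
eef_rot: [[-0.999, 0.053, -0.001], [0.053, 0.999, 0.0], [0.001, 0.0, -1.0]]
contact_force: [-0.2, 0.2, 0.8]
finger_gap: -0.001
grip_force: 0.0
t: 34.1
ee_pos: [0.5337, 0.0045, 0.2044]
eef_rot: [[-0.999, 0.052, 0.001], [0.052, 0.999, 0.0], [-0.001, 0.0, -1.0]]
contact_force: [-2.0, 0.5, 3.4]
finger_gap: -0.0
grip_force: 1.5
t: 34.35
ee_pos: [0.5338, 0.0045, 0.2043]
eef_rot: [[-0.999, 0.052, 0.001], [0.052, 0.999, -0.0], [-0.001, 0.0, -1.0]]
contact_force: [-6.6, 1.2, 13.8]
finger_gap: -0.001
grip_force: 6.7
t: 34.6
ee_pos: [0.5339, 0.0045, 0.2042]
eef_rot: [[-0.999, 0.052, 0.001], [0.052, 0.999, -0.0], [-0.001, -0.0, -1.0]]
contact_force: [-12.7, 0.3, 23.7]
finger_gap: 0.002
grip_force: 11.7
```

Flush (204.2, as with the others). Next, the last square.

```bash
python3 -m crank '[[[0,0,-0.01],[0,0,0],-1],[[0,0,-0.08],[0,0,0],-1],[[0,0,-0.16],[0,0,0],-1],[[0,0,-0.21],[0,0,0],-0.2],[[0,0,-0.21],[0,0,0],0.5],[[0,0,-0.21],[0,0,0],0.5],[[0,0,-0.21],[0,0,0],0.5]]'
python3 -c "
from h import *
st();mv(552.3,-302.6,305,70.6)
for n in('top','scene'):
    c=snap(n);print(n)
    for b in blanks(c): print(*b)
"
```

```text
t: 35.18
ee_pos: [0.5334, 0.0044, 0.3051]
eef_rot: [[-0.999, 0.053, -0.001], [0.053, 0.999, 0.0], [0.001, 0.0, -1.0]]
contact_force: [-0.3, -0.8, -0.8]
finger_gap: 0.564
grip_force: 0.0
t 35.18 p [533.4   4.4 305.1] yaw 86.98 F [-0.3 -0.8 -0.8] gap 48.0 grip 0.0 J [ -3.   7.  87.   0.  86. -90.]
shift [-0.07, -0.6112, 0.0] turn [-0.0001, -0.0014, 0.3641]
top
[280. 204.] [526.7   5.8] 37.5 20.2 88.4
[256. 202.] [535.9  64.3] 45.3 20.1 -1.0
[402. 191.] [ 551.4 -301.9] 44.1 42.8 -19.0
scene
[290. 239.] [593.4  61.4] 50.2 28.8 -3.9
[295. 218.] [524.1  65.3] 49.7 29.1 -3.9
[273. 215.] [ 5.208e+02 -1.000e-01] 37.4 35.0 84.4
[173. 210.] [ 553.3 -303.4] 47.2 45.1 71.4
```

```bash
python3 -m crank '[[[-0.07,-0.611,0],[0,0,0.364],0.5],[[-0.07,-0.611,0],[0,0,0.364],0.5],[[-0.07,-0.611,0],[0,0,0.364],0.5],[[-0.07,-0.611,0],[0,0,0.364],0.5],[[-0.07,-0.611,0],[0,0,0.364],0.5],[[-0.07,-0.611,0],[0,0,0.364],0.5],[[-0.07,-0.611,0],[0,0,0.364],0.5],[[-0.07,-0.611,0],[0,0,0.364],0.5],[[-0.07,-0.611,0],[0,0,0.364],0.5],[[-0.07,-0.611,0],[0,0,0.364],0.5],[[-0.07,-0.611,0],[0,0,0.364],0.5]]'
python3 -m crank '[[[0,0,0.06],[0,0,0],0.5],[[0,0,0.12],[0,0,0],0.5],[[0,0,0.18],[0,0,0],0.5],[[0,0,0.2],[0,0,0],0.5],[[0,0,0.2],[0,0,0],0.5],[[0,0,0.2],[0,0,0],0.5]]'
python3 -c "
from h import *
st();mv(552.3,-302.6,175.5,70.6)
for b in blanks(snap('scene')): print(*b)"
```

```text
t: 36.2
ee_pos: [0.5526, -0.3015, 0.305]
eef_rot: [[-0.943, 0.331, -0.002], [0.331, 0.943, 0.002], [0.002, 0.001, -1.0]]
contact_force: [0.2, 0.1, -0.6]
finger_gap: 0.749
grip_force: 0.0
t: 36.7
ee_pos: [0.5529, -0.3017, 0.207]
eef_rot: [[-0.944, 0.331, 0.0], [0.331, 0.944, -0.0], [-0.0, 0.0, -1.0]]
contact_force: [0.5, 0.0, 0.9]
finger_gap: 0.747
grip_force: 0.0
t 36.7 p [ 552.9 -301.7  207. ] yaw 70.67 F [0.5 0.  0.9] gap 63.5 grip 0.0 J [ -32.   28.   74.    0.   78. -103.]
shift [0.0006, -0.0021, 0.063] turn [0.0001, 0.0004, 0.0016]
[290. 239.] [593.5  61.4] 50.2 28.9 -3.2
[295. 218.] [523.1  65. ] 48.2 28.8 -5.6
[273. 213.] [ 5.172e+02 -1.000e-01] 38.7 31.4 -80.7
[171. 210.] [ 552.8 -304.5] 43.0 42.3 -17.6
```

```bash
python3 -m crank '[[[0.001,-0.002,0.03],[0,0,0],0.5],[[0.001,-0.002,0.05],[0,0,0],0.5],[[0.001,-0.002,0.063],[0,0,0],0.5],[[0.001,-0.002,0.063],[0,0,0],0.5],[[0.001,-0.002,0.063],[0,0,0],-1],[[0.001,-0.002,0.063],[0,0,0],-1],[[0.001,-0.002,0.063],[0,0,0],-1],[[0.001,-0.002,0.063],[0,0,0],-1],[[0.001,-0.002,0.063],[0,0,0],-1],[[0.001,-0.002,0.063],[0,0,0],-1],[[0.001,-0.002,0.063],[0,0,0],-1],[[0.001,-0.002,0.063],[0,0,0],-1]]'
python3 -m crank '[[[0,0,-0.02],[0,0,0],-1],[[0,0,-0.06],[0,0,0],-1],[[0,0,-0.14],[0,0,0],-1],[[0,0,-0.2],[0,0,0],-1],[[0,0,-0.2],[0,0,0],-1],[[0,0,-0.2],[0,0,0],-1]]'
python3 -c "
from h import *
st();mv(601.7,0.7,275,87)"
```

```text
t: 37.75
ee_pos: [0.5521, -0.3035, 0.1761]
eef_rot: [[-0.943, 0.332, 0.002], [0.332, 0.943, -0.001], [-0.002, -0.0, -1.0]]
contact_force: [-0.4, 0.5, 6.5]
finger_gap: 0.464
grip_force: 61.1
t: 38.25
ee_pos: [0.552, -0.3034, 0.2774]
eef_rot: [[-0.943, 0.332, 0.004], [0.332, 0.943, -0.002], [-0.005, -0.001, -1.0]]
contact_force: [-0.4, 0.8, -1.6]
finger_gap: 0.459
grip_force: 60.8
t 38.25 p [ 552.  -303.4  277.4] yaw 70.61 F [-0.4  0.8 -1.6] gap 39.0 grip 60.8 J [ -32.   24.   71.    0.   85. -103.]
shift [0.1081, 0.6067, 0.0038] turn [-0.002, 0.0056, -0.3643]
```

```bash
python3 -m crank '[[[0.108,0.607,0],[0,0,-0.364],-1],[[0.108,0.607,0],[0,0,-0.364],-1],[[0.108,0.607,0],[0,0,-0.364],-1],[[0.108,0.607,0],[0,0,-0.364],-1],[[0.108,0.607,0],[0,0,-0.364],-1],[[0.108,0.607,0],[0,0,-0.364],-1],[[0.108,0.607,0],[0,0,-0.364],-1],[[0.108,0.607,0],[0,0,-0.364],-1],[[0.108,0.607,0],[0,0,-0.364],-1],[[0.108,0.607,0],[0,0,-0.364],-1],[[0.108,0.607,0],[0,0,-0.364],-1]]'
python3 -m crank '[[[0,0,0.02],[0,0,0],-1],[[0,0,0.06],[0,0,0],-1],[[0,0,0.1],[0,0,0],-1],[[0,0,0.12],[0,0,0],-1],[[0,0,0.12],[0,0,0],-1],[[0,0,0.12],[0,0,0],-1],[[0,0,0.12],[0,0,0],-1]]'
python3 -c "
from h import *
st();mv(601.7,0.7,206,87)"
```

```text
t: 39.17
ee_pos: [0.6012, 0.0002, 0.2733]
eef_rot: [[-0.999, 0.053, -0.002], [0.053, 0.999, -0.0], [0.002, -0.0, -1.0]]
contact_force: [0.1, -0.2, -0.7]
finger_gap: 0.459
grip_force: 60.9
t: 39.75
ee_pos: [0.6019, 0.0005, 0.2159]
eef_rot: [[-0.999, 0.053, 0.002], [0.053, 0.999, -0.0], [-0.002, 0.0, -1.0]]
contact_force: [-0.5, 0.2, -1.5]
finger_gap: 0.459
grip_force: 60.9
t 39.75 p [6.019e+02 5.000e-01 2.159e+02] yaw 86.95 F [-0.5  0.2 -1.5] gap 39.0 grip 60.9 J [ -3.  23.  79.   0.  78. -90.]
shift [0.0005, 0.0004, 0.0198] turn [0.0001, 0.0024, -0.0011]
```

```bash
python3 -m crank '[[[0.001,0,0.006],[0,0,0],-1],[[0.001,0,0.011],[0,0,0],-1],[[0.001,0,0.016],[0,0,0],-1],[[0.001,0,0.019],[0,0,0],-1],[[0.001,0,0.02],[0,0,0],-1],[[0.001,0,0.02],[0,0,0],-1],[[0.001,0,0.02],[0,0,0],-1]]'
python3 -c "
from h import *
st();mv(601.7,0.7,203.5,87)"
```

```text
t: 40.33
ee_pos: [0.6011, 0.001, 0.2047]
eef_rot: [[-0.999, 0.052, 0.0], [0.052, 0.999, 0.0], [-0.0, 0.0, -1.0]]
contact_force: [0.2, 0.6, -1.6]
finger_gap: 0.464
grip_force: 60.9
t 40.33 p [601.1   1.  204.7] yaw 86.99 F [ 0.2  0.6 -1.6] gap 39.4 grip 60.9 J [ -3.  24.  80.   0.  77. -90.]
shift [-0.0013, -0.0006, 0.0025] turn [0.0001, 0.0, -0.0002]
```

```bash
python3 -m crank '[[[-0.001,0,0.001],[0,0,0],-1],[[-0.001,0,0.002],[0,0,0],-1],[[-0.001,0,0.002],[0,0,0],-1]]'
python3 -m crank '[[[0,0,0],[0,0,0],0.1],[[0,0,0],[0,0,0],0.1],[[0,0,0],[0,0,0],0.1],[[0,0,0],[0,0,0],0.1],[[0,0,-0.02],[0,0,0],0.1],[[0,0,-0.05],[0,0,0],-1],[[0,0,-0.05],[0,0,0],-1],[[0,0,-0.05],[0,0,0],-1],[[0,0,-0.05],[0,0,0],-1],[[0,0,-0.05],[0,0,0],-1],[[0,0,-0.05],[0,0,0],-1],[[0,0,-0.05],[0,0,0],-1]]'
python3 -m crank '[[[0,0,0],[0,0,0],-1],[[0,0,0.01],[0,0,0],-1],[[0,0,0.02],[0,0,0],-1],[[0,0,0.03],[0,0,0],-1],[[0,0,0.036],[0,0,0],-1],[[0,0,0.04],[0,0,0],-1],[[0,0,0.043],[0,0,0],-1],[[0,0,0.046],[0,0,0],-1],[[0,0,0.049],[0,0,0],-1],[[0,0,0.049],[0,0,0],-1]]'
python3 -m crank '[[[0,0,0.002],[0,0,0],-1],[[0,0,0.003],[0,0,0],-1],[[0,0,0.003],[0,0,0],-1]]'
python3 -m crank '[[[0,0,0.002],[0,0,0],-1],[[0,0,0.003],[0,0,0],-1],[[0,0,0.003],[0,0,0],-1]]'
```

```text
t: 40.58
ee_pos: [0.6015, 0.001, 0.2036]
eef_rot: [[-0.999, 0.052, -0.0], [0.052, 0.999, 0.0], [0.0, 0.0, -1.0]]
contact_force: [-1.4, 0.0, -0.9]
finger_gap: 0.46
grip_force: 60.9
t: 41.58
ee_pos: [0.6014, 0.001, 0.2281]
eef_rot: [[-0.999, 0.053, -0.001], [0.053, 0.999, 0.0], [0.001, 0.0, -1.0]]
contact_force: [-0.4, -1.0, 0.0]
finger_gap: -0.001
grip_force: 0.0
t: 42.42
ee_pos: [0.6017, 0.001, 0.2044]
eef_rot: [[-0.999, 0.053, 0.001], [0.053, 0.999, 0.0], [-0.001, 0.0, -1.0]]
contact_force: [-1.4, -0.4, 2.0]
finger_gap: 0.001
grip_force: 1.5
t: 42.67
ee_pos: [0.6017, 0.001, 0.2044]
eef_rot: [[-0.999, 0.052, 0.001], [0.052, 0.999, 0.0], [-0.001, 0.0, -1.0]]
contact_force: [-6.8, 0.3, 10.7]
finger_gap: 0.001
grip_force: 5.7
t: 42.92
ee_pos: [0.6018, 0.001, 0.2043]
eef_rot: [[-0.999, 0.052, 0.001], [0.052, 0.999, -0.0], [-0.001, -0.0, -1.0]]
contact_force: [-11.7, 0.8, 20.0]
finger_gap: -0.001
grip_force: 9.8
```

```bash
python3 -m crank '[[[0,0,-0.01],[0,0,0],-1],[[0,0,-0.08],[0,0,0],-1],[[0,0,-0.16],[0,0,0],-1],[[0,0,-0.21],[0,0,0],-0.2],[[0.074,-0.115,-0.21],[0,0,0],0],[[0.074,-0.115,-0.21],[0,0,0],0],[[0.074,-0.115,-0.21],[0,0,0],0],[[0.074,-0.115,-0.21],[0,0,0],0],[[0.074,-0.115,-0.21],[0,0,0],0]]'
python3 -c "
from h import *
st();mv(565.1,-55.5,212,87)
c=snap('scene');p=proj(c,[[.5698,.050,.03]])[0].astype(int);cv2.imwrite('pics/all.png',cv2.resize(c['pixels'][p[1]-45:p[1]+45,p[0]-60:p[0]+60,::-1],None,fx=6,fy=6,interpolation=cv2.INTER_CUBIC))"
```

```text
t: 43.67
ee_pos: [0.5618, -0.0544, 0.3061]
eef_rot: [[-0.999, 0.053, 0.0], [0.053, 0.999, 0.0], [-0.0, 0.0, -1.0]]
contact_force: [-0.2, -0.1, 0.3]
finger_gap: 0.504
grip_force: 0.0
t 43.67 p [561.8 -54.4 306.1] yaw 86.98 F [-0.2 -0.1  0.3] gap 42.8 grip 0.0 J [ -9.  12.  81.   0.  86. -96.]
shift [-0.0067, -0.002, 0.1881] turn [0.0005, 0.0006, -0.0006]
```

View pics/all.png

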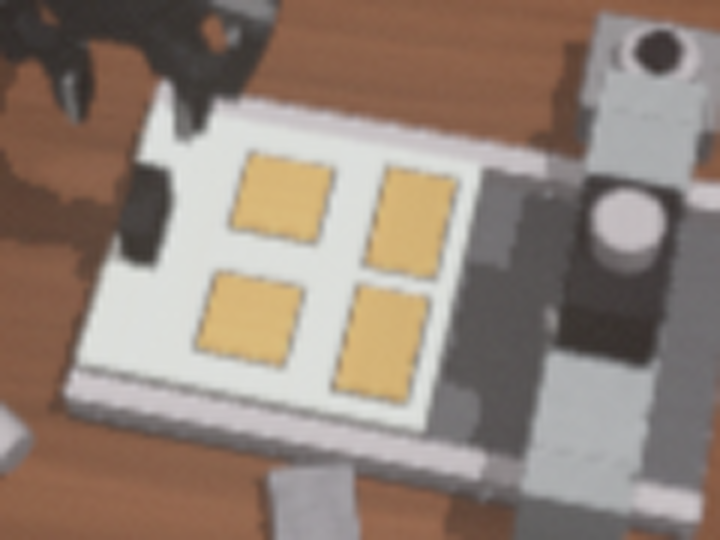

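All four blanks sit flush in their pockets: squares at about (283,197) and (250,317), oblongs at about (412,222) and (382,343), with no shadow edges. Now grip the handle and push.

```bash
python3 -m crank '[[[-0.006,-0.002,0.07],[0,0,0],0],[[-0.006,-0.002,0.13],[0,0,0],0],[[-0.006,-0.002,0.17],[0,0,0],0],[[-0.006,-0.002,0.188],[0,0,0],0],[[-0.006,-0.002,0.188],[0,0,0],0],[[-0.006,-0.002,0.188],[0,0,0],-1],[[-0.006,-0.002,0.188],[0,0,0],-1],[[-0.006,-0.002,0.188],[0,0,0],-1],[[-0.006,-0.002,0.188],[0,0,0],-1],[[-0.006,-0.002,0.188],[0,0,0],-1]]'
python3 -m crank '[[[0,0.02,0],[0,0,0],-1],[[0,0.04,0],[0,0,0],-1],[[0,0.06,0],[0,0,0],-1],[[0,0.08,0],[0,0,0],-1],[[0,0.1,0],[0,0,0],-1],[[0,0.12,0],[0,0,0],-1],[[0,0.12,0],[0,0,0],-1]]'
python3 -c "
from h import *
st()"
```

```text
t: 44.55
ee_pos: [0.5652, -0.0553, 0.2143]
eef_rot: [[-0.999, 0.052, 0.004], [0.052, 0.999, 0.0], [-0.004, 0.001, -1.0]]
contact_force: [-0.2, 4.7, 5.9]
finger_gap: 0.195
grip_force: 60.7
t: 45.13
ee_pos: [0.5684, 0.0053, 0.2143]
eef_rot: [[-0.999, 0.052, 0.005], [0.052, 0.999, 0.0], [-0.005, 0.0, -1.0]]
contact_force: [1.6, 1.9, 6.4]
finger_gap: 0.2
grip_force: 60.8
t 45.13 p [568.4   5.3 214.3] yaw 87.04 F [1.6 1.9 6.4] gap 17.0 grip 60.8 J [ -3.  18.  86.   0.  76. -90.]
```

Moves freely (60.6 mm so far). Continue to the stop, expected at y ≈ 69.5.

```bash
python3 -m crank '[[[0,0.02,0],[0,0,0],-1],[[0,0.04,0],[0,0,0],-1],[[0,0.06,0],[0,0,0],-1],[[0,0.08,0],[0,0,0],-1],[[0,0.1,0],[0,0,0],-1],[[0,0.115,0],[0,0,0],-1],[[0,0.115,0],[0,0,0],-1]]'
python3 -m crank '[[[0,0.005,0],[0,0,0],-1],[[0,0.01,0],[0,0,0],-1],[[0,0.012,0],[0,0,0],-1],[[0,0.012,0],[0,0,0],-1]]'
python3 -m crank '[[[0,0.003,0],[0,0,0],-1],[[0,0.006,0],[0,0,0],-1],[[0,0.006,0],[0,0,0],-1]]'
python3 -c "
from h import *
st()"
```

```text
t: 45.72
ee_pos: [0.5715, 0.0624, 0.2143]
eef_rot: [[-0.999, 0.052, 0.005], [0.052, 0.999, 0.0], [-0.005, 0.001, -1.0]]
contact_force: [2.5, 1.7, 7.0]
finger_gap: 0.199
grip_force: 60.8
t: 46.05
ee_pos: [0.5718, 0.0671, 0.2143]
eef_rot: [[-0.999, 0.053, 0.005], [0.053, 0.999, -0.001], [-0.005, -0.001, -1.0]]
contact_force: [2.1, -1.2, 7.1]
finger_gap: 0.2
grip_force: 60.9
t: 46.3
ee_pos: [0.572, 0.0699, 0.2143]
eef_rot: [[-0.999, 0.053, 0.005], [0.053, 0.999, -0.001], [-0.005, -0.001, -1.0]]
contact_force: [1.5, -2.0, 6.5]
finger_gap: 0.196
grip_force: 60.9
t 46.3 p [572.   69.9 214.3] yaw 86.96 F [ 1.5 -2.   6.5] gap 16.6 grip 60.9 J [  3.  19.  84.  -0.  76. -84.]
```

```bash
python3 -m crank '[[[0,0.003,0],[0,0,0],-1],[[0,0.006,0],[0,0,0],-1],[[0,0.006,0],[0,0,0],-1]]'
python3 -m crank '[[[0,0.003,0],[0,0,0],-1],[[0,0.004,0],[0,0,0],-1],[[0,0.004,0],[0,0,0],-1]]'
python3 -c "
from h import *
st()"
```

```text
t: 46.55
ee_pos: [0.5722, 0.0708, 0.2143]
eef_rot: [[-0.999, 0.054, 0.004], [0.054, 0.998, -0.006], [-0.004, -0.006, -1.0]]
contact_force: [-1.3, -15.3, 9.0]
finger_gap: 0.199
grip_force: 61.2
t: 46.8
ee_pos: [0.5723, 0.0713, 0.2143]
eef_rot: [[-0.998, 0.056, 0.003], [0.056, 0.998, -0.009], [-0.003, -0.009, -1.0]]
contact_force: [-2.0, -23.8, 9.8]
finger_gap: 0.195
grip_force: 61.4
t 46.8 p [572.3  71.3 214.3] yaw 86.81 F [ -2.  -23.8   9.8] gap 16.6 grip 61.4 J [  4.  19.  84.  -1.  77. -83.]
```

```bash
python3 -m crank '[[[0,0,0],[0,0,0],0],[[0,0,0],[0,0,0],0],[[0,0,0],[0,0,0],0],[[0,0,0],[0,0,0],0],[[0,0,-0.03],[0,0,0],0],[[0,0,-0.09],[0,0,0],0],[[0,0,-0.17],[0,0,0],0],[[0,0,-0.24],[0,0,0],-1],[[0,0,-0.27],[0,0,0],-1],[[0,0,-0.27],[0,0,0],-1],[[0,0,-0.27],[0,0,0],-1],[[0,0,-0.27],[0,0,0],-1]]'
python3 -c "
from h import *
st();mv(431.5,176.3,345,87)"
```

```text
t: 47.8
ee_pos: [0.5712, 0.0759, 0.3454]
eef_rot: [[-0.999, 0.052, -0.003], [0.052, 0.999, -0.0], [0.003, -0.0, -1.0]]
contact_force: [-0.1, 0.7, -0.8]
finger_gap: 0.004
grip_force: 0.0
t 47.8 p [571.2  75.9 345.4] yaw 87.01 F [-0.1  0.7 -0.8] gap 0.3 grip 0.0 J [  4.  13.  76.   0.  91. -83.]
shift [0.2894, 0.186, 0.0015] turn [-0.0003, -0.0036, 0.0003]
```

```bash
python3 -m crank '[[[0.289,0.186,0],[0,0,0],-1],[[0.289,0.186,0],[0,0,0],-1],[[0.289,0.186,0],[0,0,0],-1],[[0.289,0.186,0],[0,0,0],-1],[[0.289,0.186,0],[0,0,0],-1],[[0.289,0.186,0],[0,0,0],-1],[[0.289,0.186,0.08],[0,0,0],-1],[[0.289,0.186,0.16],[0,0,0],-1],[[0.289,0.186,0.21],[0,0,0],-1],[[0.289,0.186,0.21],[0,0,0],-1],[[0.289,0.186,0.21],[0,0,0],-1]]'
python3 -c "
from h import *
st();mv(431.5,176.3,225,87)
for n in('top','scene'):
    c=snap(n);p=proj(c,[[.4315,.1763,.047]])[0].astype(int);print(p)
    a=cv2.resize(c['pixels'][p[1]-25:p[1]+25,p[0]-35:p[0]+35,::-1],None,fx=8,fy=8,interpolation=cv2.INTER_CUBIC)
    globals()[n]=a
a=np.vstack([cv2.resize(globals()['top'],(400,286)),cv2.resize(globals()['scene'],(400,286))]);cv2.imwrite('pics/btn.png',a)
"
```

```text
t: 48.72
ee_pos: [0.4324, 0.1754, 0.2408]
eef_rot: [[-0.999, 0.054, -0.004], [0.054, 0.999, -0.001], [0.004, -0.002, -1.0]]
contact_force: [0.1, -0.5, 0.4]
finger_gap: 0.002
grip_force: 0.0
t 48.72 p [432.4 175.4 240.8] yaw 86.93 F [ 0.1 -0.5  0.4] gap 0.1 grip 0.0 J [ 18.   1. 102.  -0.  78. -69.]
shift [0.0018, 0.0018, 0.0317] turn [-0.0021, -0.0048, -0.0016]
[208 243]
[336 190]
```

View pics/btn.png

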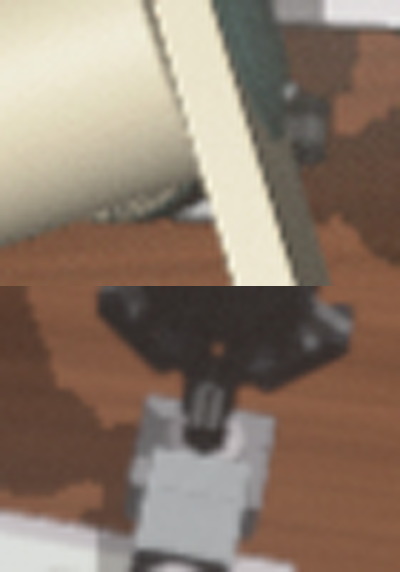

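```bash
python3 -m crank '[[[0.001,0.001,0.01],[0,0,0],-1],[[0.001,0.001,0.02],[0,0,0],-1],[[0.001,0.001,0.03],[0,0,0],-1],[[0.001,0.001,0.034],[0,0,0],-1],[[0.001,0.001,0.034],[0,0,0],-1]]'
python3 -m crank '[[[0,0,0.003],[0,0,0],-1],[[0,0,0.006],[0,0,0],-1],[[0,0,0.006],[0,0,0],-1]]'
python3 -m crank '[[[0,0,0.003],[0,0,0],-1],[[0,0,0.006],[0,0,0],-1],[[0,0,0.006],[0,0,0],-1]]'
```

```text
t: 49.23
ee_pos: [0.4318, 0.1767, 0.2254]
eef_rot: [[-0.999, 0.053, 0.001], [0.053, 0.999, 0.0], [-0.001, 0.0, -1.0]]
contact_force: [1.7, 0.3, 2.4]
finger_gap: 0.002
grip_force: 1.6
t: 49.48
ee_pos: [0.4319, 0.1768, 0.2242]
eef_rot: [[-0.999, 0.052, 0.001], [0.052, 0.999, 0.0], [-0.001, 0.0, -1.0]]
contact_force: [-5.1, -3.2, 14.2]
finger_gap: -0.0
grip_force: 7.5
t: 49.73
ee_pos: [0.4321, 0.1769, 0.2238]
eef_rot: [[-0.999, 0.052, 0.001], [0.052, 0.999, 0.0], [-0.001, 0.0, -1.0]]
contact_force: [-16.1, -6.3, 36.2]
finger_gap: 0.002
grip_force: 17.9
```

```bash
python3 -m crank '[[[0,0,-0.009],[0,0,0],-1],[[0,0,-0.010],[0,0,0],-1],[[0,0,-0.010],[0,0,0],-1]]' | grep -E 'ee_pos|force'
for i in 1 2 3 4 5; do python3 -m crank '[[[0,0,-0.002],[0,0,0],-1],[[0,0,-0.002],[0,0,0],-1],[[0,0,-0.002],[0,0,0],-1]]' | grep -E 'ee_pos|contact'; done
```

```text
ee_pos: [0.4318, 0.1768, 0.225]
contact_force: [2.0, -0.1, 3.6]
grip_force: 1.7
ee_pos: [0.4317, 0.1767, 0.2252]
contact_force: [2.0, 0.6, 2.9]
ee_pos: [0.4315, 0.1767, 0.2261]
contact_force: [2.2, 0.6, 2.6]
ee_pos: [0.4314, 0.1766, 0.227]
contact_force: [1.0, 0.8, 2.6]
ee_pos: [0.4314, 0.1766, 0.228]
contact_force: [-0.6, 0.7, 2.0]
ee_pos: [0.4314, 0.1766, 0.229]
contact_force: [-0.7, 0.5, 1.4]
```

```bash
python3 -m crank '[[[0,0,-0.08],[0,0,0],-1],[[0,0,-0.16],[0,0,0],-1],[[0,0,-0.24],[0,0,0],-1],[[0,0,-0.32],[0,0,0],-1],[[0.05,0.08,-0.34],[0,0,0],-1],[[0.1,0.16,-0.34],[0,0,0],-1],[[0.1,0.24,-0.34],[0,0,0],-1],[[0.1,0.32,-0.34],[0,0,0],-1],[[0.1,0.4,-0.34],[0,0,0],-1],[[0.1,0.48,-0.34],[0,0,0],-1],[[0.1,0.48,-0.34],[0,0,0],-1],[[0.1,0.48,-0.34],[0,0,0],-1]]'
python3 -c "
from h import *
st();c=snap('scene');cv2.imwrite('pics/end.png',c['pixels'][:,:,::-1])"
```

```text
t: 52.23
ee_pos: [0.3938, 0.4208, 0.3971]
eef_rot: [[-0.999, 0.05, -0.003], [0.05, 0.999, -0.002], [0.003, -0.003, -1.0]]
contact_force: [-0.2, 1.0, -0.3]
finger_gap: -0.001
grip_force: 0.0
t 52.23 p [393.8 420.8 397.1] yaw 87.15 F [-0.2  1.  -0.3] gap -0.1 grip 0.0 J [ 43.  12.  72.   0.  97. -44.]
```

View pics/end.png

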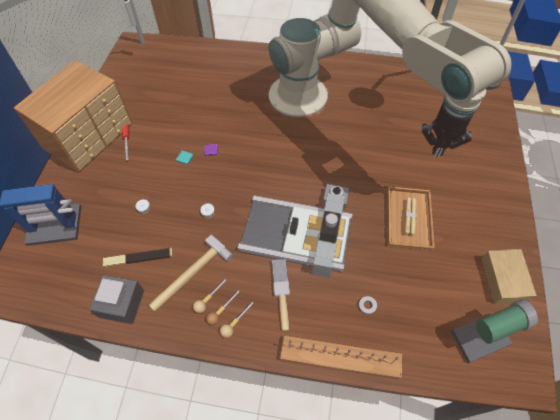

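The shuttle is under the bridge (handle at (294,226)), the clamp is in the tray at (410,215), and the pots at (142,206) and (207,210) and the tools are where they were at the start.

```bash
python3 -c "
from plant import finish_job
print(finish_job())"
```

```text
the job is handed in; nothing more can be done
None
```

The job is done and handed in: the clamp lies in the tray, all four blanks are pressed flush in pockets of their own shape, the shuttle is at its far stop, and the start button was then pressed right down (about 52 s used).

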